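Turn the wet whisk over in its slanted drying holder

TASK

Two whisks stand in slanted drying holders on the worktop, but the green-handled one has been put in wires-down. Pull it out, reverse it end for end and put it back into the same holder handle-down, all the way to the bottom, so that its wires dry in the air. Leave the grey-handled whisk and the blue cup where they are.

Things in the scene. Friction and masses are not known exactly. Their poses are not given: they have to be found in the camera images.
- green_whisk: loose whisk, green plastic handle, 290 mm long, 0.12 kg. Origin: centre of the handle's butt end; +x runs along it to the wire tip. Round handle 20 to 17 mm thick up to x = 186 mm, then rigid steel wires up to 38 mm thick. At first the wires are in the tube, the handle sticks out some 28 degrees above level. Its middle, x = 145 mm, stands 50 mm clear of the tube mouth either way round: grip there
- holder_green: white holder of the green whisk, fixed; origin: centre of its underside, z up. A tube, closed below, rises at 42 degrees above level towards the holder's +x (left and towards the robot): centre of inner floor at (-37, 0, 33) mm, of mouth at (34, 0, 97) mm; 95 mm deep, inside 43 mm wide at the floor, 46 at the mouth, outside 58 at the lip. A whisk let go in it tips to about 25 degrees
- grey_whisk: a second loose whisk of the same shape and size with a grey handle (origin and axis as for the green one), already handle-down in a white holder of its own like the first, 16 cm or more away; leave it alone
- blue_cup: a loose small blue plastic cup, 64 mm wide, 62 mm high, standing on the worktop near the sink; origin at the centre of its underside; leave it alone

How it is judged:
By the outcome, as a careful person would: the job done as asked, in the order asked, and still so for the second after the job is handed in, with the robot touching nothing.
It also fails if it takes over 45 s, if anything falls off the work surface, if the arm or the gripper's body presses on something with over 40 N, if the wrist force passes 120 N, or if a joint passes its speed limit or range.

ROBOT

A 7-joint arm with a two-finger parallel gripper is mounted at the origin on a cart in front of the work surface, level with it; the furniture and walls round the work are solid. World frame = base frame: x ahead of the robot, y to its left, z up, the work surface at z = 0. Lengths are in m, angles in rad, forces in N, time in s.
With the tool pointing down it reaches from about 0.4 to 0.875 m from the base axis. Payload 4.4 kg.
Tool frame: the origin (TCP) lies at the very end of the fingers, on their centre line; the grasp point (between the pads) lies 19 mm behind it (robot.grasp_offset is the distance from the TCP to the grasp point, in m); y points along the fingers, x is the direction in which the jaws open and shut, and the axes are right-handed (so a half turn about y gives the same grasp; the last joint's range is limited). The gripper opens to 85 mm and grips with 20 to 120 N. Pads are 22 mm wide; open, the fingers measure 114 mm over their backs; the gripper's body (76 mm by 85 mm) begins 54 mm behind the grasp point. The pads swing forward as they close: fully open they stand 13 mm farther back than shut.
Start: joints at [-1.225, 0.628, 0.038, 1.517, -0.027, 0.996, -0.02], TCP at [0.26, 0.596, 0.207] pointing down, gripper open.
Joint ranges: [-3.06, 3.06], [-0.37, 2.12], [-1.25, 1.32], [0.18, 2.47], [-1.1, 4.24], [0.23, 1.98], [-2.94, 2.94]. Speed limits (rad/s): [2.57, 2.57, 3.14, 3.14, 3.14, 3.14, 3.14].

INTERFACE

Orientations are given as [roll, pitch, yaw] about the fixed x, y, z axes, in that order (R = Rz(yaw) Ry(pitch) Rx(roll)).
In Python, from bench import sense, capture, robot gives the robot as it stands.
- The arm moves only by the tool send_rows, never from a script. Its argument "commands" is a list of rows, each an object of numbers: "x", "y", "z": the shift along the tool's x, y, z in mm; "spin": the turn about the tool's y in rad. In form: [{"x": .., "y": .., "z": .., "spin": ..}, ...]. A call has 1 to 8 rows; each row shifts and turns the commanded pose from where the row before left it, along the tool's axes as they then stand; what a row does not reach is not made up. A row lasts 1/10 s, in which the tool goes at most 50 mm and 8.59 degrees, less where a joint would pass 70% of its speed; a pose out of reach is approached as far as the arm can. A call with a gripper value outside its range is refused whole. "grip" is the closure, from 0 (fully open) to 1 (shut), set as the call begins (left out, the last holds). The fingers move at their own pace and stop on an object; the grip force is fixed at half the most. Time passes only in rows, so rows that do not move let the fingers close. It gives the time, the measured TCP pose, the force and the opening at its end, in the units of the state.
- sense(): the state, without advancing time (a new reading comes with each control period).
- capture(name): name is "scene" or "top" or "wrist"; returns a dict with "image" (384x512x3 uint8, red, green, blue), "fovy" (degrees; the focal length in pixels is half the picture's height over the tangent of half this angle, whatever the lens; pixels are square), "cx", "cy" (the principal point, pixels), "extrinsics" (4x4, takes a point from world to camera coordinates); the wrist camera has in their place "mount" (4x4, takes a point from camera to tool coordinates, whose origin is the TCP and whose axes are the tool frame's). Camera axes: x right, y down, z forward; pixel columns grow to the right and rows downward; lengths in m; the calibration is good to about 2 mm. A picture is of the moment at which its call begins: read the wrist's pose just before it. There is no depth.
- robot.close_job(): hands the job in, once; it reports no verdict.
The state is a dict: "time_s": time; "joint_pos": joint angles; "qvel": joint speeds; "joint_torque": joint torques, N m; "tool_pos": TCP position; "tool_rot": TCP orientation; "wrist_force": force on the tool from outside, world axes, zero at the start; "ft_torque": the same for the moment, N m; "finger_gap": finger opening in m.
Only numpy, scipy, OpenCV 4.12 (cv2) and the standard library are available. Lean on these libraries where they do the work, as an engineer would, in place of code of your own. Each camera call takes 0.05 s, during which the arm holds its last target.

## Working session

There is one attempt and no reset: what is moved stays moved. The work goes in short steps, Python scripts to look and compute and a tool call to move; the robot and the scene stay as the last step left them, time stands still between calls to the robot, and variables do not carry over. Pictures are saved under pics/ and viewed, and the job is handed in when it is done.

Besides the shell and the picture viewer there is one more tool, called after "Emit:" by a JSON object that holds its "method" and its "body". send_rows: Moves the arm, as the interface text tells. Its arguments: {"type":"object","properties":{"commands":{"type":"array","items":{"type":"object","properties":{"x":{"type":"number"},"y":{"type":"number"},"z":{"type":"number"},"spin":{"type":"number"}}}},"grip":{"type":"number"}},"required":["commands"]}

```bash
ls; mkdir -p pics
python3 - <<'E'
from bench import sense,capture,robot
import cv2
s=sense()
for k in s: print(k,s[k])
print([a for a in dir(robot) if a[0]!='_'], robot.grasp_offset)
for n in ["scene","top","wrist"]:
    c=capture(n); cv2.imwrite(f"pics/{n}0.png",c["image"][:,:,::-1])
    print(n,{k:v for k,v in c.items() if k!="image"})
E
```

```text
pics
time_s 0.0
joint_pos [-1.22482462  0.62933283  0.03843159  1.51838978 -0.02698335  0.9962635
 -0.01997805]
qvel [-5.49772826e-04 -7.25283257e-06  1.02892687e-03 -5.96234655e-04
 -1.37165600e-03  7.96775035e-04 -6.85709313e-04]
joint_torque [-7.65459081e-04 -5.63388312e+01  1.22620672e+00 -1.93443328e+01
  1.09664927e-02  1.03984354e-02  4.19750540e-05]
tool_pos [0.25985734 0.59506697 0.20629058]
tool_rot [-1.57082849  0.00187543  1.15906349]
wrist_force [ 0.40059516  0.03815648 -0.89494441]
ft_torque [-0.03477918 -0.01222889  0.02953169]
finger_gap 0.0852647974008543
['IKError', 'close_job', 'grasp_offset'] 0.0187
scene {'fovy': 50.08918921838464, 'cx': 255.37140896423264, 'cy': 199.41405743710445, 'extrinsics': array([[ 0.58150778, -0.81348436,  0.00958619, -0.31366209],
       [-0.45010248, -0.33152027, -0.82915744,  0.39091416],
       [ 0.67768463,  0.47784674, -0.55893295,  0.63387289],
       [ 0.        ,  0.        ,  0.        ,  1.        ]])}
top {'fovy': 43.136217218528095, 'cx': 254.88236896109217, 'cy': 188.4417650522031, 'extrinsics': array([[ 0.02652216, -0.99962974,  0.0060787 ,  0.04189135],
       [-0.98570914, -0.02716379, -0.16625166,  0.6186089 ],
       [ 0.16635522, -0.00158247, -0.98606462,  1.04814874],
       [ 0.        ,  0.        ,  0.        ,  1.        ]])}
wrist {'fovy': 66.1949425240031, 'cx': 254.38967858649963, 'cy': 194.79234095747523, 'mount': array([[ 9.99999790e-01,  2.11597372e-04, -6.12446588e-04,
        -8.65346499e-05],
       [ 6.47819895e-04, -3.06180240e-01,  9.51973341e-01,
        -1.66844921e-01],
       [ 1.39160137e-05, -9.51973537e-01, -3.06180313e-01,
         7.98299097e-02],
       [ 0.00000000e+00,  0.00000000e+00,  0.00000000e+00,
         1.00000000e+00]])}
```

View pics/scene0.png

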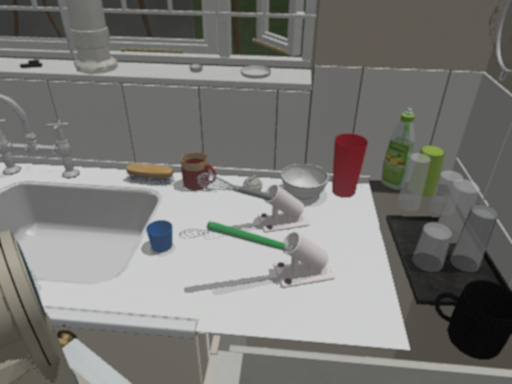

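View pics/top0.png

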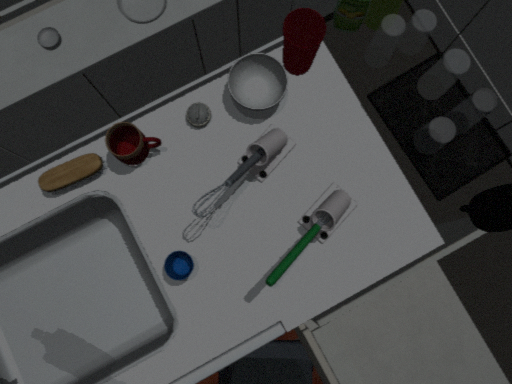

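View pics/wrist0.png

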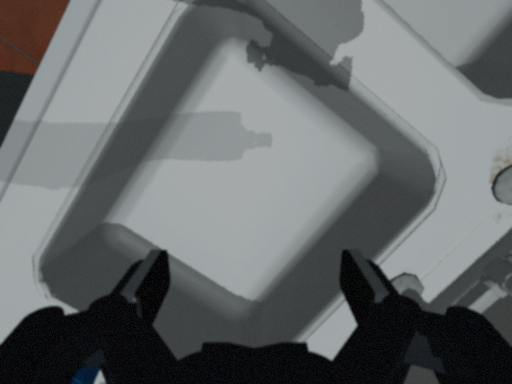

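The scene view shows the green handle running from (210,226) to the tube at about (290,247). In the top view it runs from (268,282) to (318,228), with its holder at about (332,208). The grey whisk and the cup are up and to the left. Next I'll triangulate.

```bash
cat > h.py <<'E'
import numpy as np, cv2
from bench import sense,capture,robot
def K(c):
    f=c["image"].shape[0]/2/np.tan(np.radians(c["fovy"]/2)); return f
def ray(c,uv,E=None):
    E=c["extrinsics"] if E is None else E
    f=K(c); d=np.array([(uv[0]-c["cx"])/f,(uv[1]-c["cy"])/f,1.])
    R=E[:3,:3]; o=-R.T@E[:3,3]; d=R.T@d; return o,d/np.linalg.norm(d)
def plane(c,uv,z):
    o,d=ray(c,uv); return o+d*(z-o[2])/d[2]
def tri(r1,r2):
    (o1,d1),(o2,d2)=r1,r2
    A=np.stack([d1,-d2],1); t=np.linalg.lstsq(A,o2-o1,rcond=None)[0]
    p,q=o1+t[0]*d1,o2+t[1]*d2; return (p+q)/2,np.linalg.norm(p-q)
def proj(c,P):
    E=c["extrinsics"]; p=E[:3,:3]@P+E[:3,3]; f=K(c); return np.array([c["cx"]+f*p[0]/p[2],c["cy"]+f*p[1]/p[2]])
def gmask(im):
    h=cv2.cvtColor(im,cv2.COLOR_RGB2HSV)
    m=cv2.inRange(h,(50,120,50),(80,255,255))
    n,l,s,_=cv2.connectedComponentsWithStats(m); k=1+np.argmax(s[1:,4]); return (l==k)
def axis2d(m):
    v,u=np.nonzero(m); p=np.stack([u,v],1).astype(float); c=p.mean(0)
    w,V=np.linalg.eigh(np.cov((p-c).T)); d=V[:,1]; t=(p-c)@d
    return c,d,t.min()-.5,t.max()+.5,m.sum()
def whisk(v=True):
    cs={n:capture(n) for n in("scene","top")}; N=[];O=[];ends=[]
    for n,c in cs.items():
        m=gmask(c["image"]); ce,d,a,b,ar=axis2d(m)
        e=[ce+a*d,ce+b*d]; ends.append(e)
        if v: print(n,e,ar)
        r0,r1=ray(c,e[0]),ray(c,e[1]); nn=np.cross(r0[1],r1[1]); N.append(nn/np.linalg.norm(nn)); O.append(r0[0])
    d=np.cross(N[0],N[1]); d/=np.linalg.norm(d)
    A=np.stack([N[0],N[1],d]); p0=np.linalg.solve(A,[N[0]@O[0],N[1]@O[1],d@np.array([.6,-.1,.1])])
    out=[]
    for c,e in zip(cs.values(),ends):
        for x in e:
            out.append(tri((p0,d),ray(c,x))[0])
    return p0,d,out,cs
E
python3 - <<'E'
from h import *
p,d,out,cs=whisk()
print("dir",d,"elev",np.degrees(np.arcsin(abs(d[2]))),"az",np.degrees(np.arctan2(d[1],d[0])))
for o in out: print(o)
for n,c in cs.items():
    im=c["image"][:,:,::-1]; 
    cr=im[200:300,180:350] if n=="scene" else im[110:300,180:370]
    cv2.imwrite(f"pics/{n}1.png",cv2.resize(cr,None,fx=4 if n=="scene" else 3,fy=4 if n=="scene" else 3,interpolation=cv2.INTER_CUBIC))
E
```

```text
scene [array([283.52952759, 245.97664736]), array([208.6900379 , 223.29876261])] 334
top [array([318.64474547, 224.89788917]), array([268.38268244, 282.73311586])] 561
dir [-0.65610849  0.57956273  0.48335152] elev 28.904524918734264 az 138.54475487938907
[ 0.53323677 -0.07973459  0.08993965]
[0.4125732  0.0268516  0.17883184]
[ 0.53492062 -0.08122199  0.08869917]
[0.41150351 0.0277965  0.17961988]
```

View pics/scene1.png

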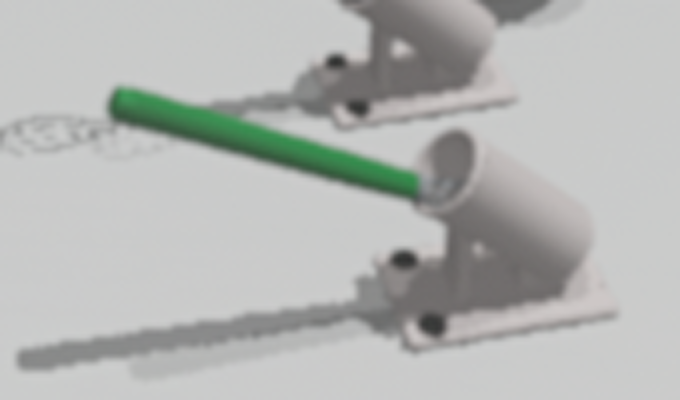

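View pics/top1.png

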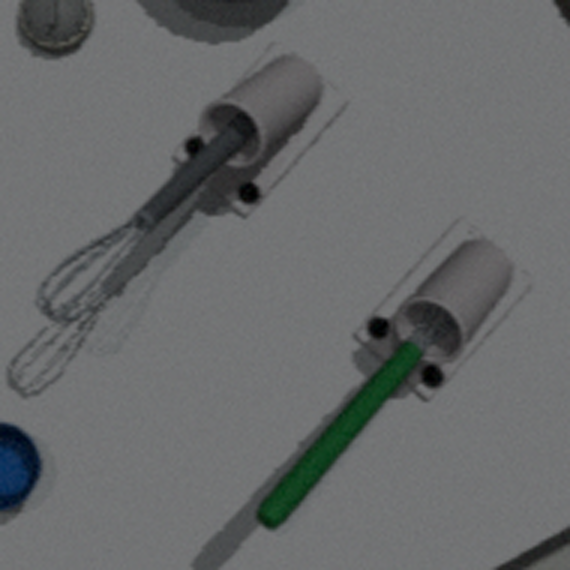

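Run:
```python
from h import *
cs={n:capture(n) for n in("scene","top")}
s,t=cs["scene"],cs["top"]
m,e=tri(ray(s,(292.2,243)),ray(t,(324,220.7))); print("mouth",m,e)
cor=[np.array(p)/3+[180,110] for p in[(463,217),(530,287),(427,402),(354,342)]]
P=[plane(t,q,.006) for q in cor]
for p in P: print(p)
print("centre",np.mean(P,0))
for a,b in((0,3),(1,2)): v=P[b]-P[a]; print("az",np.degrees(np.arctan2(v[1],v[0])),np.linalg.norm(v))
# same mouth offset
for a in (135,138,141,144):
    h=np.array([np.cos(np.radians(a)),np.sin(np.radians(a)),0]); o=m-.034*h; print(a,"origin from mouth",o)
c=t["image"]; hsv=cv2.cvtColor(c,cv2.COLOR_RGB2HSV)
mb=cv2.inRange(hsv,(100,120,30),(125,255,255)); n,l,st,ce=cv2.connectedComponentsWithStats(mb); k=1+np.argmax(st[1:,4])
print("cup",ce[k],plane(t,ce[k],.05))
# grey whisk rough
for uv in [(260,155),(228,183),(196,210)]: print(uv,plane(t,uv,.1))
```

```text
mouth [ 0.54445382 -0.09287324  0.09708094] 0.0032603133705166403
[ 0.64479071 -0.12907696  0.006     ]
[ 0.59052771 -0.18152373  0.006     ]
[ 0.49876578 -0.10115638  0.006     ]
[ 0.54365807 -0.04422243  0.006     ]
centre [ 0.56943557 -0.11399488  0.006     ]
az 140.00193980011187 0.13201554207438795
az 138.78733060760607 0.12198017906436735
135 origin from mouth [ 0.56849545 -0.11691487  0.09708094]
138 origin from mouth [ 0.56972075 -0.11562368  0.09708094]
141 origin from mouth [ 0.57087679 -0.11427013  0.09708094]
144 origin from mouth [ 0.5719604  -0.11285794  0.09708094]
cup [178.41100324 265.44822006] [0.44062298 0.22270404 0.05      ]
(260, 155) [0.68360921 0.04944656 0.1       ]
(228, 183) [0.61944251 0.11721656 0.1       ]
(196, 210) [0.55872125 0.18372658 0.1       ]
```

Emit:
{"method": "send_rows", "body": {"commands": [{"y": -30}, {"y": -30}, {"x": -25, "z": -24}, {"x": -25, "z": -24}, {"x": -25, "z": -24}, {"x": -25, "z": -24}, {"x": -25, "z": -24}, {"x": -25, "z": -24}], "grip": 0}}

```text
schema error: expected keys x, y, z, spin
```

Emit:
{"method": "send_rows", "body": {"commands": [{"x": -25, "z": -24}, {"x": -25, "z": -24}, {"x": -25, "z": -24}, {"x": -25, "z": -24}, {"x": -25, "z": -24}, {"x": -25, "z": -24}, {"x": -25, "z": -24}, {"x": -25, "z": -24}]}}

```text
schema error: expected keys x, y, z, spin
```

Emit:
{"method": "send_rows", "body": {"commands": [{"x": -25, "z": -24}, {"x": -25, "z": -24}, {"x": -25, "z": -24}, {"x": -25, "z": -24}, {"x": -25, "z": -24}, {"x": -23, "z": -24}, {"spin": 0.1}, {"spin": 0.1}]}}

```text
schema error: expected keys x, y, z, spin
```

Emit:
{"method": "send_rows", "body": {"commands": [{"spin": 0.1}, {}]}}

```text
schema error: expected keys x, y, z, spin
```

All four keys are needed in every row.

Emit:
{"method": "send_rows", "body": {"commands": [{"x": 0, "y": -30, "z": 0, "spin": 0}, {"x": 0, "y": -30, "z": 0, "spin": 0}, {"x": -25, "y": 0, "z": -24, "spin": 0}, {"x": -25, "y": 0, "z": -24, "spin": 0}, {"x": -25, "y": 0, "z": -24, "spin": 0}, {"x": -25, "y": 0, "z": -24, "spin": 0}, {"x": -25, "y": 0, "z": -24, "spin": 0}, {"x": -25, "y": 0, "z": -24, "spin": 0}], "grip": 0}}

```text
time_s: 1.15
tool_pos: [0.3324, 0.3992, 0.2673]
tool_rot: [-1.571, -0.0, 1.159]
wrist_force: [0.5, -0.4, -0.1]
finger_gap: 0.0855
```

Emit:
{"method": "send_rows", "body": {"commands": [{"x": -25, "y": 0, "z": -24, "spin": 0}, {"x": -25, "y": 0, "z": -24, "spin": 0}, {"x": -25, "y": 0, "z": -24, "spin": 0}, {"x": -25, "y": 0, "z": -24, "spin": 0}, {"x": -25, "y": 0, "z": -24, "spin": 0}, {"x": -25, "y": 0, "z": -24, "spin": 0}, {"x": -25, "y": 0, "z": -24, "spin": 0}, {"x": -25, "y": 0, "z": -24, "spin": 0}]}}

```text
time_s: 1.95
tool_pos: [0.4283, 0.1391, 0.2675]
tool_rot: [-1.571, -0.001, 1.159]
wrist_force: [0.2, 0.1, 0.3]
finger_gap: 0.0855
```

Emit:
{"method": "send_rows", "body": {"commands": [{"x": -25, "y": 0, "z": -25, "spin": 0}, {"x": -25, "y": 0, "z": -25, "spin": 0}, {"x": -25, "y": 0, "z": -25, "spin": 0}, {"x": -25, "y": 0, "z": -25, "spin": 0}, {"x": -25, "y": 0, "z": -25, "spin": 0}, {"x": -23, "y": 0, "z": -24, "spin": 0.1}, {"x": 0, "y": 0, "z": 0, "spin": 0.1}, {"x": 0, "y": 0, "z": 0, "spin": 0.11}]}}

```text
time_s: 2.75
tool_pos: [0.5054, -0.0563, 0.2672]
tool_rot: [-1.571, 0.0, 0.842]
wrist_force: [-0.0, 0.1, -0.2]
finger_gap: 0.0852
```

Run:
```python
from h import *
s=sense(); print(s["joint_pos"],s["tool_pos"],s["tool_rot"])
c=capture("wrist"); cv2.imwrite("pics/w2.png",c["image"][:,:,::-1])
from scipy.spatial.transform import Rotation as R
T=np.eye(4); T[:3,:3]=R.from_euler("xyz",s["tool_rot"]).as_matrix(); T[:3,3]=s["tool_pos"]
E=np.linalg.inv(T@c["mount"])
m=gmask(c["image"]); ce,d,a,b,ar=axis2d(m); print(ce+a*d,ce+b*d,ar)
c["extrinsics"]=E
G=np.array([.506,-.056,.109]); B=np.array([.411,.028,.179])
print("predicted mid,butt px",proj(c,G),proj(c,B))
# measured axis: lateral miss at plane through G and B
for P in (G,B):
    q=proj(c,P); n=np.array([-d[1],d[0]]); k=q-((q-ce)@n)*n
    o,r=ray(c,k); z=P[2]; print("axis pt",o+r*(z-o[2])/r[2])
```

```text
[-0.16939248  0.36805218  0.31216607  1.83198903 -0.1348091   0.96203417
  1.0421892 ] [ 0.50544284 -0.05632406  0.26717228] [-1.57103855e+00  1.31812171e-04  8.41718750e-01]
[256.26234517  32.47306444] [255.31293669 199.51315415] 2250
predicted mid,butt px [255.56937958 174.03973678] [255.23857675  36.43966741]
axis pt [ 0.50591515 -0.05609391  0.109     ]
axis pt [0.41152008 0.0285762  0.179     ]
```

View pics/w2.png

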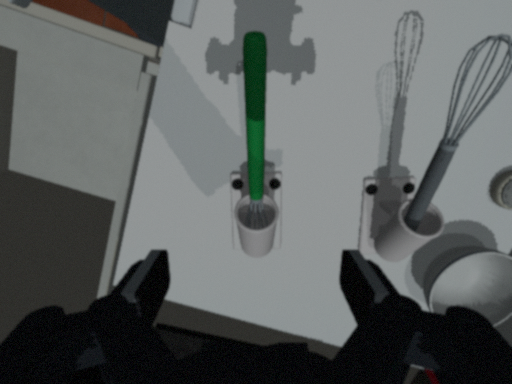

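The wrist view shows the green handle centred between the jaws at about column 256. The grey whisk is on the right, well clear. Descend and grip.

Emit:
{"method": "send_rows", "body": {"commands": [{"x": 0, "y": 36, "z": 0, "spin": 0}, {"x": 0, "y": 36, "z": 0, "spin": 0}, {"x": 0, "y": 36, "z": 0, "spin": 0}, {"x": 0, "y": 36, "z": 0, "spin": 0}, {"x": 0, "y": 33, "z": 0, "spin": 0}, {"x": 0, "y": 0, "z": 0, "spin": 0}]}}

```text
time_s: 3.4
tool_pos: [0.5021, -0.0541, 0.0869]
tool_rot: [-1.564, 0.005, 0.851]
wrist_force: [-0.4, -0.2, 1.1]
finger_gap: 0.0852
```

Emit:
{"method": "send_rows", "body": {"commands": [{"x": 0, "y": 0, "z": 0, "spin": 0}, {"x": 0, "y": 0, "z": 0, "spin": 0}, {"x": 0, "y": 0, "z": 0, "spin": 0}, {"x": 0, "y": 0, "z": 0, "spin": 0}, {"x": 0, "y": 0, "z": 0, "spin": 0}, {"x": 0, "y": 0, "z": 0, "spin": 0}, {"x": 0, "y": 0, "z": 0, "spin": 0}, {"x": 0, "y": 0, "z": 0, "spin": 0}], "grip": 1}}

```text
time_s: 4.2
tool_pos: [0.5057, -0.0546, 0.0909]
tool_rot: [-1.571, -0.001, 0.849]
wrist_force: [-1.4, 0.9, 6.2]
finger_gap: 0.0108
```

Run:
```python
from h import *
p,d,out,cs=whisk(); print("elev",np.degrees(np.arcsin(abs(d[2]))),out); print(sense()["finger_gap"])
for n,c in cs.items():
    im=c["image"][:,:,::-1]; 
    cr=im[150:300,180:350] if n=="scene" else im[110:300,180:370]
    cv2.imwrite(f"pics/{n}3.png",cv2.resize(cr,None,fx=4 if n=="scene" else 3,fy=4 if n=="scene" else 3,interpolation=cv2.INTER_CUBIC))
```

```text
scene [array([283.51664472, 246.0021282 ]), array([272.46238703, 243.07711538])] 43
top [array([nan, nan]), array([nan, nan])] 1
 ** On entry to DLASCL parameter number  4 had an illegal value
 ** On entry to DLASCL parameter number  4 had an illegal value
 ** On entry to DLASCL parameter number  4 had an illegal value
 ** On entry to DLASCL parameter number  4 had an illegal value
 ** On entry to DLASCL parameter number  5 had an illegal value
 ** On entry to DLASCL parameter number  4 had an illegal valueh.py:23: RuntimeWarning: Degrees of freedom <= 0 for slice
  w,V=np.linalg.eigh(np.cov((p-c).T)); d=V[:,1]; t=(p-c)@d
  c *= np.true_divide(1, fact)
  c *= np.true_divide(1, fact)
Traceback (most recent call last):
  File "h.py", line 37, in whisk
    out.append(tri((p0,d),ray(c,x))[0])
               ~~~^^^^^^^^^^^^^^^^^
  File "h.py", line 13, in tri
    A=np.stack([d1,-d2],1); t=np.linalg.lstsq(A,o2-o1,rcond=None)[0]
                              ~~~~~~~~~~~~~~~^^^^^^^^^^^^^^^^^^^^
numpy.linalg.LinAlgError: SVD did not converge in Linear Least Squares
```

```bash
cat >> h.py <<'E'
def snap(tag,names=("scene","wrist")):
    r={}
    for n in names:
        c=capture(n); r[n]=c; im=c["image"][:,:,::-1]
        if n=="scene": im=cv2.resize(im[120:320,150:370],None,fx=3,fy=3,interpolation=cv2.INTER_CUBIC)
        if n=="top": im=cv2.resize(im[110:310,170:370],None,fx=3,fy=3,interpolation=cv2.INTER_CUBIC)
        cv2.imwrite(f"pics/{n}{tag}.png",im)
    return r
E
python3 -c "
from h import *
snap('3')"
```

```text
(no output)
```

View pics/scene3.png

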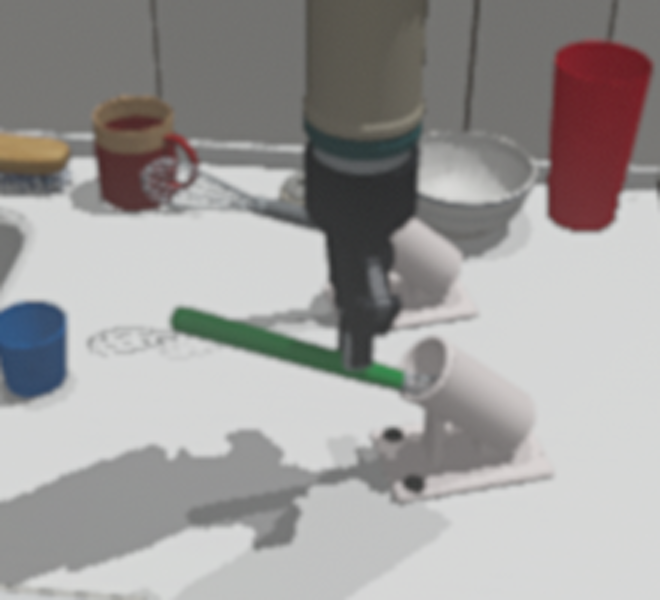

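View pics/wrist3.png

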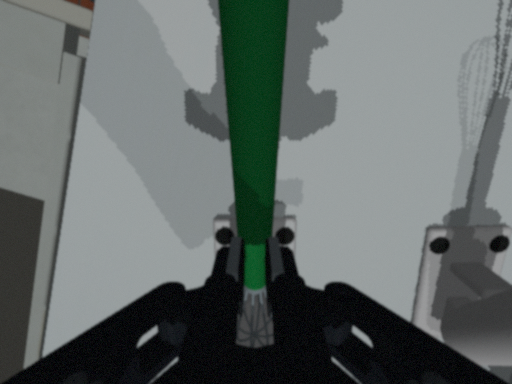

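The scene view shows the fingertips straddling the handle at about (360,350). The wrist view shows the handle between the pads, at column 256. Pulling along the handle's axis.

Emit:
{"method": "send_rows", "body": {"commands": [{"x": 0, "y": -6, "z": 11, "spin": 0}, {"x": 0, "y": -11, "z": 20, "spin": 0}, {"x": 0, "y": -11, "z": 20, "spin": 0}, {"x": 0, "y": -11, "z": 20, "spin": 0}, {"x": 0, "y": -11, "z": 20, "spin": 0}, {"x": 0, "y": -8, "z": 14, "spin": 0}]}}

```text
time_s: 5.0
tool_pos: [0.4241, 0.0159, 0.1487]
tool_rot: [-1.569, 0.001, 0.85]
wrist_force: [0.1, -0.8, -1.7]
finger_gap: 0.0107
```

```bash
python3 -c "
from h import *
snap('4',('scene',))"
```

```text
(no output)
```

View pics/scene4.png

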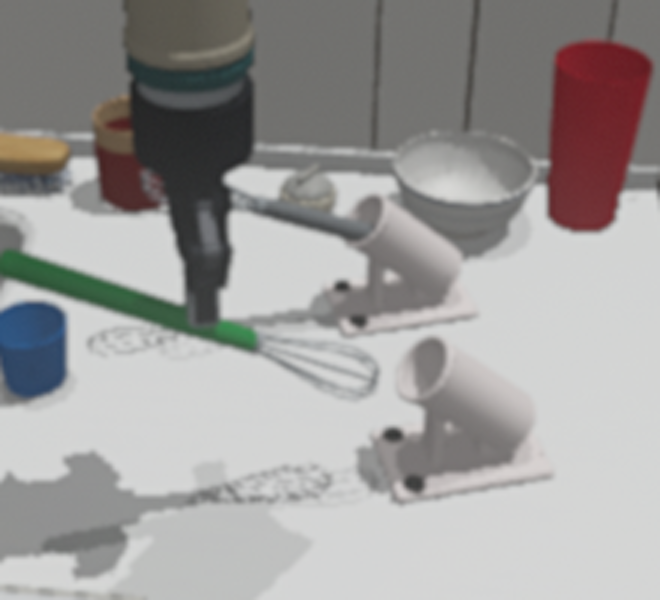

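The wires are clear of the tube and nothing moved in the grip. The tool axis can only be vertical, so I'll pivot the whisk in the jaws. I'll press its neck down on the outside top edge of the fixed tube, which sends the wires up and the handle down.

Emit:
{"method": "send_rows", "body": {"commands": [{"x": 0, "y": -20, "z": 0, "spin": 0}, {"x": 0, "y": -20, "z": 0, "spin": 0}, {"x": 0, "y": 0, "z": -24, "spin": 0}, {"x": 0, "y": 0, "z": -24, "spin": 0}, {"x": 0, "y": 0, "z": -24, "spin": 0}, {"x": 0, "y": 0, "z": -24, "spin": 0}, {"x": 0, "y": 0, "z": -23, "spin": 0}, {"x": 0, "y": 0, "z": 0, "spin": 0}]}}

```text
time_s: 5.85
tool_pos: [0.5176, -0.0668, 0.1879]
tool_rot: [-1.573, 0.0, 0.846]
wrist_force: [-0.4, -0.9, -1.1]
finger_gap: 0.0106
```

Emit:
{"method": "send_rows", "body": {"commands": [{"x": 0, "y": 12, "z": 0, "spin": 0}, {"x": 0, "y": 12, "z": 0, "spin": 0}, {"x": 0, "y": 10, "z": 0, "spin": 0}, {"x": 0, "y": 8, "z": 0, "spin": 0}, {"x": 0, "y": 8, "z": 0, "spin": 0}]}}

```text
time_s: 6.35
tool_pos: [0.5157, -0.0637, 0.1374]
tool_rot: [-1.571, 0.0, 0.85]
wrist_force: [0.9, -0.2, 0.2]
finger_gap: 0.0109
```

```bash
python3 -c "
from h import *
snap('5',('scene',))"
```

```text
(no output)
```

View pics/scene5.png

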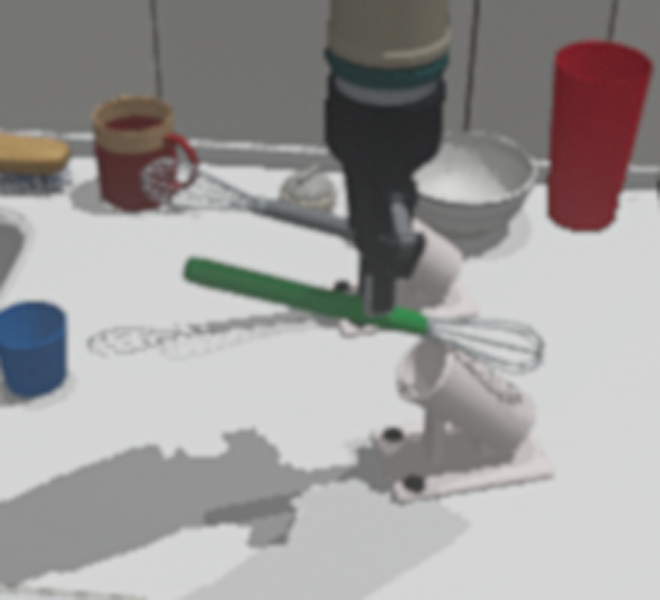

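Emit:
{"method": "send_rows", "body": {"commands": [{"x": 0, "y": 6, "z": 0, "spin": 0}, {"x": 0, "y": 6, "z": 0, "spin": 0}, {"x": 0, "y": 6, "z": 0, "spin": 0}, {"x": 0, "y": 6, "z": 0, "spin": 0}]}}

```text
time_s: 6.8
tool_pos: [0.5155, -0.064, 0.1137]
tool_rot: [-1.57, 0.0, 0.849]
wrist_force: [-0.6, -0.2, -0.2]
finger_gap: 0.0001
```

```bash
python3 -c "
from h import *
snap('6',('scene',))"
```

```text
(no output)
```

View pics/scene6.png

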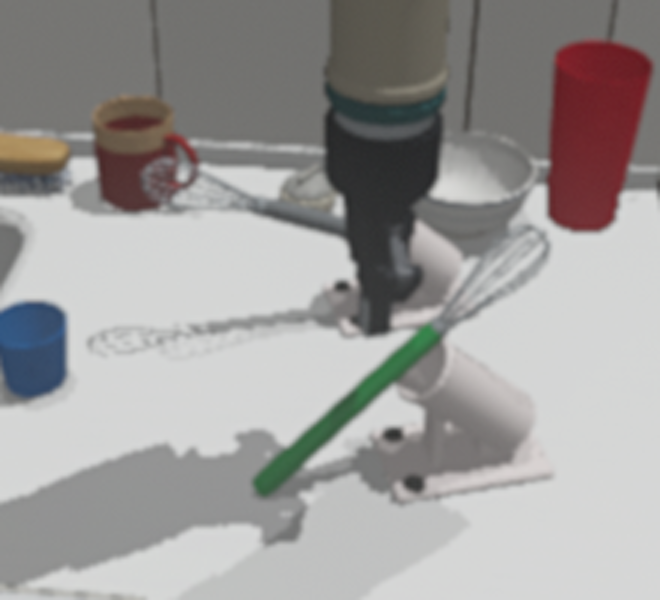

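The whisk slipped out of the jaws. Now its butt is on the worktop at about (262,488) and its neck leans on the lip, with the wires up. I'll look from the other views.

```bash
python3 -c "
from h import *
snap('7',('wrist','top'))"
```

```text
(no output)
```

View pics/wrist7.png

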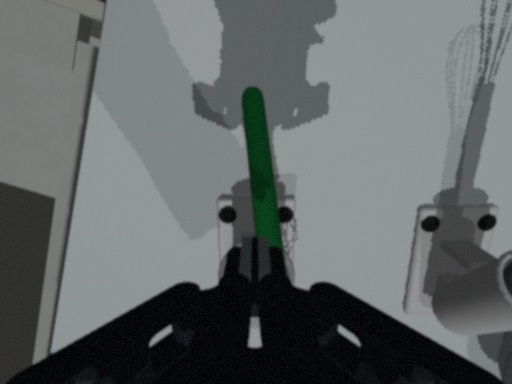

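View pics/top7.png

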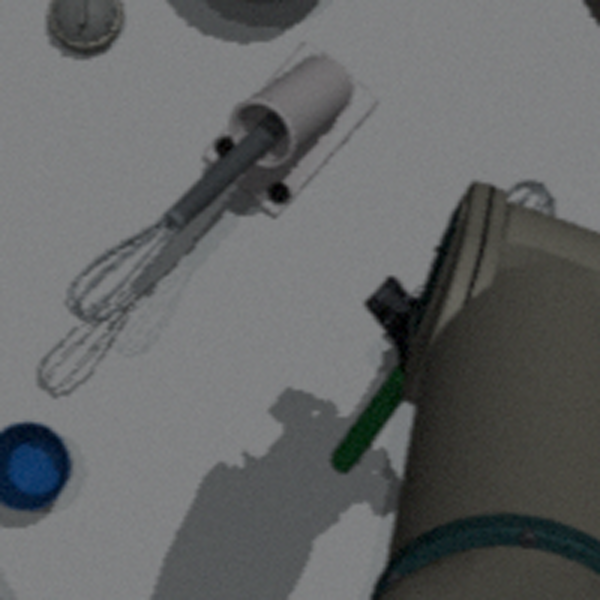

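Emit:
{"method": "send_rows", "body": {"commands": [{"x": 0, "y": -20, "z": 0, "spin": 0}, {"x": 0, "y": -30, "z": 0, "spin": 0}, {"x": 0, "y": -30, "z": 0, "spin": 0}, {"x": 0, "y": -30, "z": 0, "spin": 0}, {"x": 0, "y": -10, "z": 0, "spin": 0}, {"x": 0, "y": 0, "z": 0, "spin": 0}]}}

```text
time_s: 7.55
tool_pos: [0.5167, -0.0641, 0.2356]
tool_rot: [-1.573, -0.002, 0.849]
wrist_force: [0.2, -0.4, -0.5]
finger_gap: 0.0001
```

```bash
python3 -c "
from h import *
r=snap('8',('wrist','scene'))
m=gmask(r['scene']['image']);print(axis2d(m))
m=gmask(r['wrist']['image']);print(axis2d(m)); s=sense();print(s['tool_pos'],s['tool_rot'])"
```

```text
(array([247.56701031, 260.81443299]), array([-0.88113512,  0.47286457]), np.float64(-21.382852205018562), np.float64(20.322438917737042), np.int64(194))
(array([279.66913319,  91.7410148 ]), array([0.36325098, 0.93169132]), np.float64(-75.73312761159349), np.float64(77.59297221216623), np.int64(1892))
[ 0.51506816 -0.06377739  0.23332704] [-1.56946525e+00  6.97993511e-04  8.49176900e-01]
```

View pics/wrist8.png

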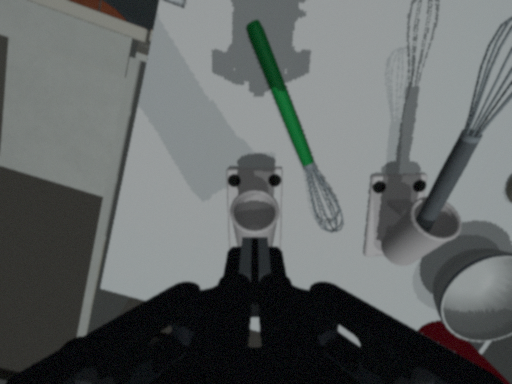

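View pics/scene8.png

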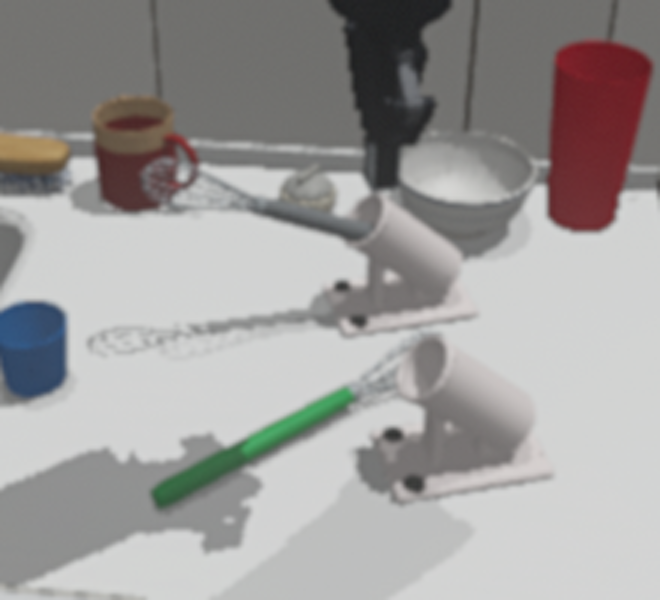

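```bash
python3 -c "
from h import *
c=capture('scene')
for P in ([.4241,.0159,.1487],[.4241,.0159,.1675],[.5157,-.0637,.1374],[.5157,-.0637,.1561]):
    print((proj(c,np.array(P))-[150,120])*3)
r=snap('9',('wrist',))
im=c['image'][:,:,::-1]; cv2.imwrite('pics/scene9.png',cv2.resize(im[120:320,150:370],None,fx=3,fy=3,interpolation=cv2.INTER_CUBIC))
print(sense()['time_s'])
"
```

```text
[201.6196004  342.39592223]
[200.4451817  320.70010084]
[371.49172264 331.08951923]
[372.41562273 310.13071486]
7.75
```

View pics/scene9.png

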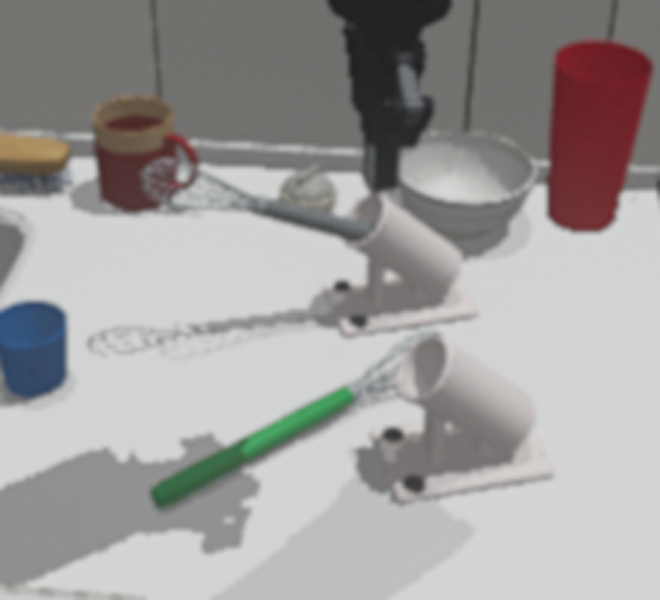

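```bash
python3 -c "
from h import *
c=capture('scene')
P=np.array(sense()['tool_pos']);print(P)
for dz in (0,.01,.019):print((proj(c,P+[0,0,dz])-[150,120])*3)
im=c['image'][:,:,::-1]; cv2.imwrite('pics/scene10.png',cv2.resize(im[100:200,230:330],None,fx=6,fy=6,interpolation=cv2.INTER_CUBIC))
print((proj(c,P)-[230,100])*6)
"
```

```text
[ 0.51481987 -0.06392875  0.23281478]
[376.01487896 219.26725942]
[376.56966174 206.61886011]
[377.07550071 195.08632248]
[272.02975792 558.53451884]
```

View pics/scene10.png

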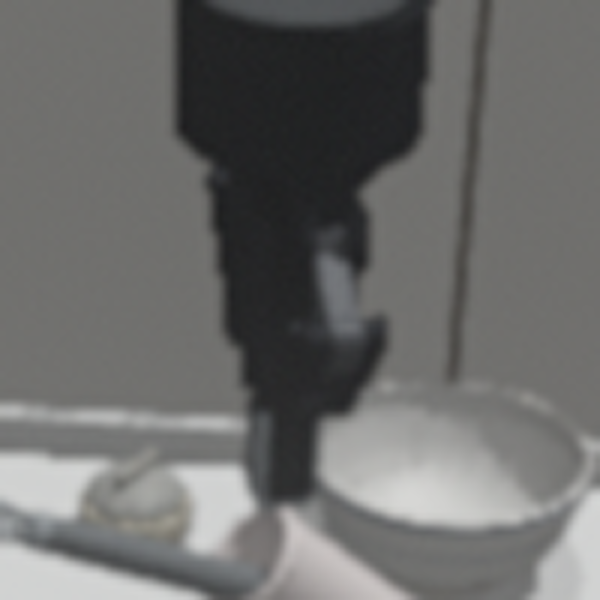

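Comparing the views, the visible fingertips sit about 23 mm behind the reported TCP, in both the scene and the wrist picture. That explains the tip-only grasp and the slip. Next I'll locate the whisk lying on the worktop from the scene and wrist cameras.

```bash
cat >> h.py <<'E'
from scipy.spatial.transform import Rotation as Rr
def wristE(c,s):
    T=np.eye(4); T[:3,:3]=Rr.from_euler("xyz",s["tool_rot"]).as_matrix(); T[:3,3]=s["tool_pos"]
    c["extrinsics"]=np.linalg.inv(T@c["mount"]); return c
def gmask2(im):
    h=cv2.cvtColor(im,cv2.COLOR_RGB2HSV)
    m=cv2.inRange(h,(45,90,20),(85,255,255))
    n,l,s,_=cv2.connectedComponentsWithStats(m); k=1+np.argmax(s[1:,4]); return (l==k)
E
python3 - <<'E'
from h import *
s=sense(); w=wristE(capture("wrist"),s); c=capture("scene")
for n,q in(("scene",c),("wrist",w)):
    m=gmask2(q["image"]); ce,d,a,b,ar=axis2d(m)
    e=[ce+a*d,ce+b*d]; print(n,e,ar)
    P=[plane(q,x,z) for x in e for z in (.010,.015)]
    for p in P: print(p)
# landmarks: holder mouth centre & cup in wrist?
print("mouth pred wrist",proj(w,np.array([.5445,-.0929,.097])), "bolts")
E
```

```text
scene [array([266.10631353, 249.99209769]), array([200.67486138, 285.4494485 ])] 434
[ 0.57656725 -0.00594375  0.01      ]
[ 0.57174332 -0.00909012  0.015     ]
[0.3917985  0.04432984 0.01      ]
[0.38835051 0.04080908 0.015     ]
wrist [array([255.23424027,  22.17823394]), array([313.51780063, 165.51597345])] 2146
[0.38943518 0.04625896 0.01      ]
[0.39027723 0.04551581 0.015     ]
[ 0.56945045 -0.00749231  0.01      ]
[ 0.56798362 -0.00754605  0.015     ]
mouth pred wrist [253.29787179 215.55450868] bolts
```

Emit:
{"method": "send_rows", "body": {"commands": [{"x": 30, "y": 0, "z": 17, "spin": 0}, {"x": 31, "y": 0, "z": 18, "spin": 0}, {"x": 0, "y": 0, "z": 0, "spin": -0.145}, {"x": 0, "y": 0, "z": 0, "spin": -0.145}, {"x": 0, "y": 0, "z": 0, "spin": -0.144}, {"x": 0, "y": 40, "z": 0, "spin": 0}, {"x": 0, "y": 40, "z": 0, "spin": 0}, {"x": 0, "y": 0, "z": 0, "spin": 0}], "grip": 0.4}}

```text
time_s: 8.7
tool_pos: [0.5254, 0.0048, 0.1497]
tool_rot: [-1.56, 0.004, 1.283]
wrist_force: [-0.4, -0.9, 0.1]
finger_gap: 0.0512
```

Run:
```python
from h import *
s=sense(); r=snap("11",("wrist","scene")); w=wristE(r["wrist"],s)
print(s["tool_pos"],s["tool_rot"],s["finger_gap"])
m=gmask2(w["image"]); ce,d,a,b,ar=axis2d(m)
e=[ce+a*d,ce+b*d]; P=[plane(w,e[0],.01),plane(w,e[1],.015)]; print(e,P)
v=P[1]-P[0]; print("az",np.degrees(np.arctan2(v[1],v[0])),"len",np.linalg.norm(v))
```

```text
[0.52542951 0.00483167 0.14967016] [-1.56044492  0.00359538  1.28292446] 0.051248817992735125
[array([255.90307863,  31.46762898]), array([254.41004529, 220.51904892])] [array([0.38933858, 0.04595328, 0.01      ]), array([ 0.56881408, -0.00861142,  0.015     ])]
az -16.910484290808473 len 0.18765329957138208
```

View pics/wrist11.png

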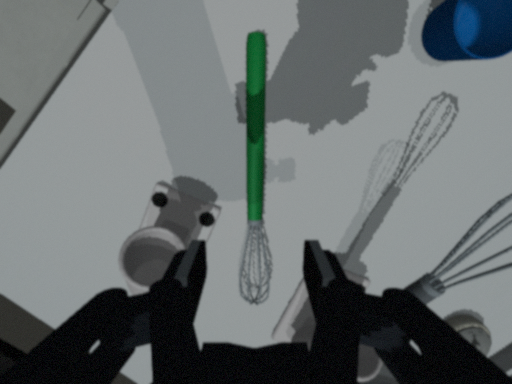

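View pics/scene11.png

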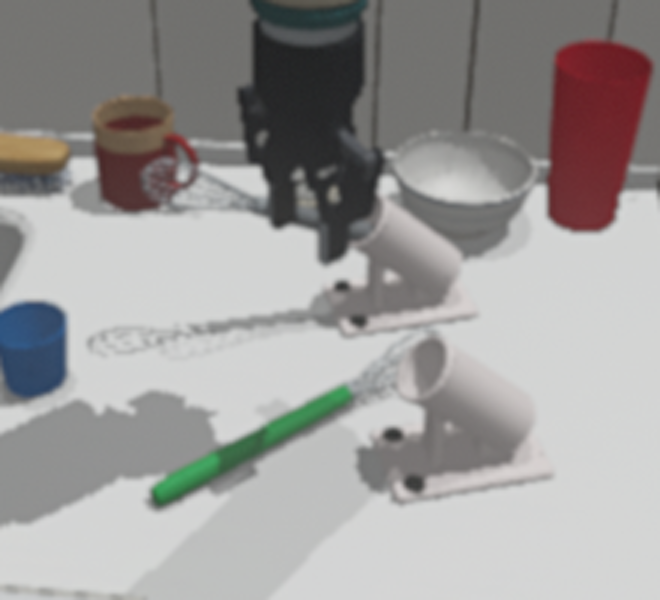

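The wrist view shows the handle centred at column 255, with the grey whisk well to the right. Descend.

Emit:
{"method": "send_rows", "body": {"commands": [{"x": 0, "y": 40, "z": 0, "spin": 0}, {"x": 0, "y": 40, "z": 0, "spin": 0}, {"x": 0, "y": 40, "z": 0, "spin": 0}, {"x": 0, "y": 22, "z": -2, "spin": 0}, {"x": 0, "y": 10, "z": 0, "spin": 0}, {"x": 0, "y": 0, "z": 0, "spin": 0}]}}

```text
time_s: 9.4
tool_pos: [0.5326, 0.0042, 0.0026]
tool_rot: [-1.571, -0.0, 1.283]
wrist_force: [0.0, 0.1, -0.6]
finger_gap: 0.0514
```

Run:
```python
from h import *
s=sense(); print(s["tool_pos"],s["wrist_force"],s["finger_gap"]); c=capture("scene"); im=c["image"][:,:,::-1]
cv2.imwrite("pics/scene12.png",cv2.resize(im[180:300,190:310],None,fx=5,fy=5,interpolation=cv2.INTER_CUBIC))
```

```text
[0.53257203 0.00424414 0.00256582] [ 0.04927013  0.05641347 -0.55051666] 0.051384651303228744
```

View pics/scene12.png

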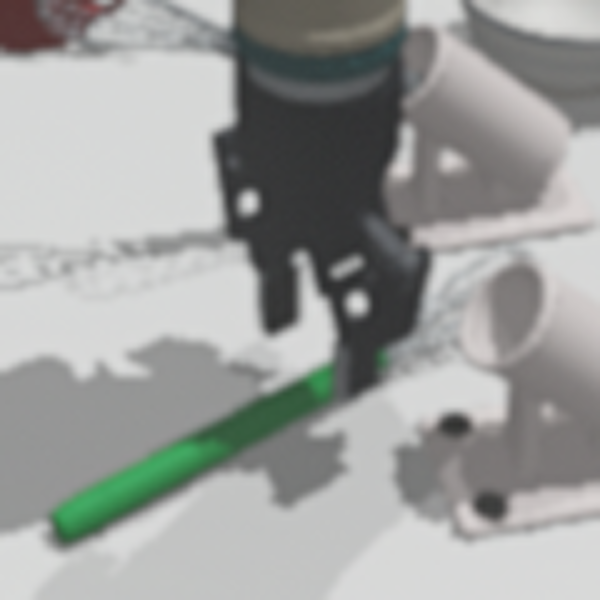

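At a reported z of 3 mm the tips are still visibly above the worktop, which confirms the offset. Going lower while watching the force.

Emit:
{"method": "send_rows", "body": {"commands": [{"x": 0, "y": 8, "z": 3, "spin": 0}, {"x": 0, "y": 7, "z": 2, "spin": 0}, {"x": 0, "y": 5, "z": 0, "spin": 0}, {"x": 0, "y": 0, "z": 0, "spin": 0}]}}

```text
time_s: 9.85
tool_pos: [0.5265, 0.0058, -0.0182]
tool_rot: [-1.57, 0.0, 1.283]
wrist_force: [-0.7, 0.1, 0.7]
finger_gap: 0.0513
```

Emit:
{"method": "send_rows", "body": {"commands": [{"x": 0, "y": 0, "z": 0, "spin": 0}, {"x": 0, "y": 0, "z": 0, "spin": 0}, {"x": 0, "y": 0, "z": 0, "spin": 0}, {"x": 0, "y": 0, "z": 0, "spin": 0}, {"x": 0, "y": 0, "z": 0, "spin": 0}, {"x": 0, "y": 0, "z": 0, "spin": 0}], "grip": 1}}

```text
time_s: 10.45
tool_pos: [0.5271, 0.0056, -0.0175]
tool_rot: [-1.571, -0.0, 1.283]
wrist_force: [-0.5, -0.9, 4.6]
finger_gap: 0.0172
```

Run:
```python
from h import *
s=sense(); print(s["tool_pos"],s["wrist_force"],s["finger_gap"]); c=capture("scene"); im=c["image"][:,:,::-1]
cv2.imwrite("pics/scene13.png",cv2.resize(im[180:300,190:310],None,fx=5,fy=5,interpolation=cv2.INTER_CUBIC))
```

```text
[ 0.52714139  0.00556436 -0.01754154] [-0.51727833 -0.86529812  4.61123258] 0.01720046701723721
```

View pics/scene13.png

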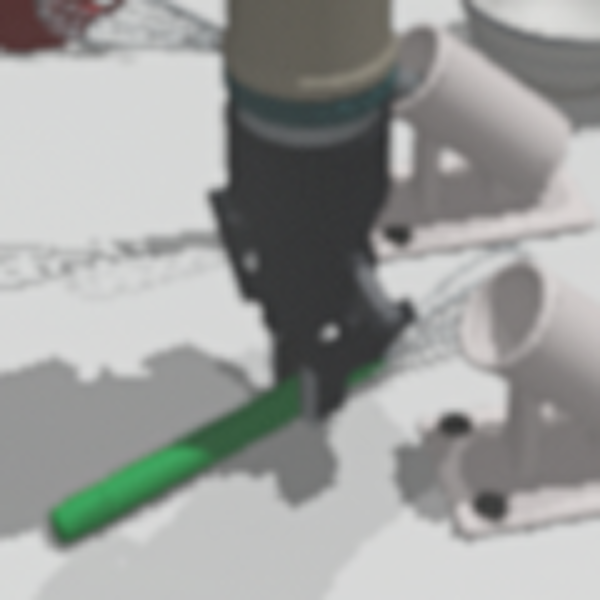

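Gap 17.2 mm, so the handle is now held across its full diameter. Lift and check.

Emit:
{"method": "send_rows", "body": {"commands": [{"x": 0, "y": -15, "z": 0, "spin": 0}, {"x": 0, "y": -27, "z": 0, "spin": 0}, {"x": 0, "y": -27, "z": 0, "spin": 0}, {"x": 0, "y": -27, "z": 0, "spin": 0}, {"x": 0, "y": -27, "z": 0, "spin": 0}, {"x": 0, "y": -27, "z": 0, "spin": 0}, {"x": 0, "y": -27, "z": 0, "spin": 0}, {"x": 0, "y": -20, "z": 0, "spin": 0}]}}

```text
time_s: 11.3
tool_pos: [0.527, 0.006, 0.1804]
tool_rot: [-1.571, -0.0, 1.283]
wrist_force: [0.7, -0.2, -1.8]
finger_gap: 0.0169
```

Run:
```python
from h import *
s=sense(); print(s["tool_pos"],s["tool_rot"],s["wrist_force"],s["finger_gap"]); r=snap("14",("scene","wrist"))
```

```text
[0.52699357 0.00595091 0.18042878] [-1.57137479e+00 -4.76015035e-04  1.28314330e+00] [ 0.71868029 -0.15478071 -1.84399929] 0.01689305135073345
```

View pics/scene14.png

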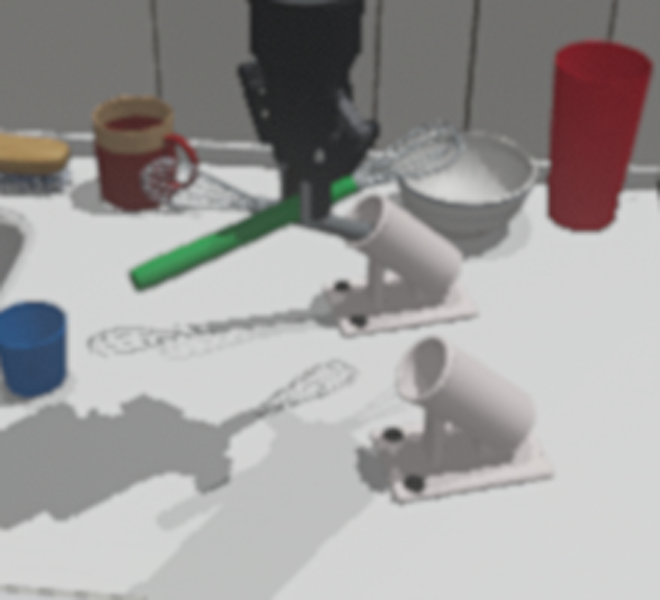

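View pics/wrist14.png

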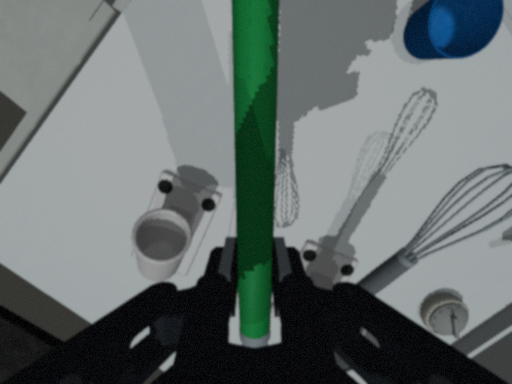

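The whisk is held level. Now spin to line it up with the holder, move the neck over the lip, and press to pivot.

Emit:
{"method": "send_rows", "body": {"commands": [{"x": 0, "y": 0, "z": 0, "spin": 0.14}, {"x": 0, "y": 0, "z": 0, "spin": 0.14}, {"x": 0, "y": 0, "z": 0, "spin": 0.14}, {"x": -30, "y": 0, "z": -17, "spin": 0}, {"x": -31, "y": 0, "z": -17, "spin": 0}, {"x": 0, "y": 30, "z": 0, "spin": 0}, {"x": 0, "y": 30, "z": 0, "spin": 0}, {"x": 0, "y": 10, "z": 0, "spin": 0}]}}

```text
time_s: 12.2
tool_pos: [0.51, -0.0624, 0.1056]
tool_rot: [-1.565, 0.004, 0.863]
wrist_force: [0.3, 0.3, -1.1]
finger_gap: 0.0173
```

Emit:
{"method": "send_rows", "body": {"commands": [{"x": 0, "y": 4, "z": 0, "spin": 0}, {"x": 0, "y": 4, "z": 0, "spin": 0}, {"x": 0, "y": 4, "z": 0, "spin": 0}, {"x": 0, "y": 4, "z": 0, "spin": 0}]}}

```text
time_s: 12.6
tool_pos: [0.5138, -0.0626, 0.0937]
tool_rot: [-1.572, -0.001, 0.863]
wrist_force: [-0.5, -0.1, -1.9]
finger_gap: 0.0173
```

Run:
```python
from h import *
s=sense(); print(s["tool_pos"],s["tool_rot"],s["wrist_force"],s["finger_gap"]); r=snap("15",("scene",))
```

```text
[ 0.51383114 -0.06260478  0.09367391] [-1.57209729e+00 -1.04072738e-03  8.63424116e-01] [-0.49559664 -0.08043766 -1.90796904] 0.017310327435759547
```

View pics/scene15.png

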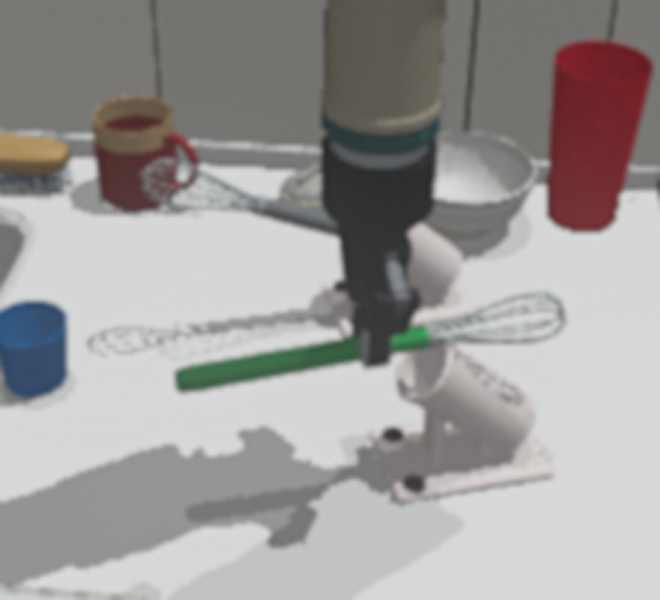

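Emit:
{"method": "send_rows", "body": {"commands": [{"x": 0, "y": 5, "z": 0, "spin": 0}, {"x": 0, "y": 5, "z": 0, "spin": 0}]}}

```text
time_s: 12.85
tool_pos: [0.5139, -0.0628, 0.0837]
tool_rot: [-1.572, -0.001, 0.863]
wrist_force: [-1.3, -0.4, 5.4]
finger_gap: 0.0171
```

Emit:
{"method": "send_rows", "body": {"commands": [{"x": 0, "y": 5, "z": 0, "spin": 0}, {"x": 0, "y": 5, "z": 0, "spin": 0}]}}

```text
time_s: 13.05
tool_pos: [0.5142, -0.0634, 0.0735]
tool_rot: [-1.573, -0.001, 0.862]
wrist_force: [-0.2, 1.5, 2.4]
finger_gap: 0.0169
```

Run:
```python
from h import *
s=sense(); print(s["tool_pos"],s["tool_rot"],s["wrist_force"],s["finger_gap"]); r=snap("16",("scene",))
```

```text
[ 0.51423746 -0.06344968  0.07351999] [-1.57331509e+00 -1.05558630e-03  8.62399282e-01] [-0.17966198  1.50917861  2.4043408 ] 0.016923740603394313
```

View pics/scene16.png

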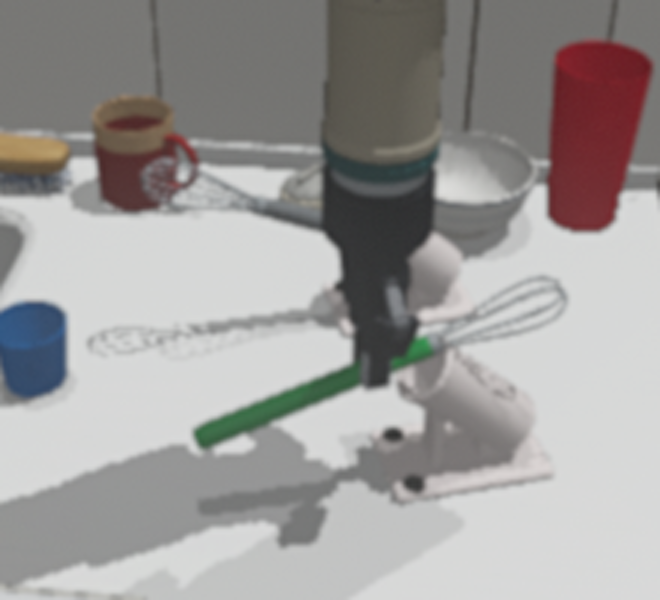

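Pivoting works, at only 2–5 N. Press on and measure the tilt.

Emit:
{"method": "send_rows", "body": {"commands": [{"x": 0, "y": 5, "z": 0, "spin": 0}, {"x": 0, "y": 5, "z": 0, "spin": 0}]}}

```text
time_s: 13.3
tool_pos: [0.5133, -0.0626, 0.0631]
tool_rot: [-1.571, -0.001, 0.863]
wrist_force: [-1.1, 1.2, 4.8]
finger_gap: 0.0171
```

```bash
cat >> h.py <<'E'
O=np.array([.570,-.115,0]); H=np.array([np.cos(np.radians(139.5)),np.sin(np.radians(139.5)),0]); Pp=np.array([-H[1],H[0],0])
def loc(p): q=np.asarray(p)-O; return np.array([q@H,q@Pp,q[2]])*1000
def vtilt(tag=None):
    "whisk axis in vertical plane through tool, along tool z, from scene view"
    s=sense(); c=capture("scene"); yaw=s["tool_rot"][2]; tp=np.array(s["tool_pos"])
    n=np.array([np.cos(yaw),np.sin(yaw),0])
    m=gmask2(c["image"]); ce,d,a,b,ar=axis2d(m); R=[]
    for t in (a,b):
        o,r=ray(c,ce+t*d); R.append(o+r*((tp-o)@n)/(r@n))
    R.sort(key=lambda p:p[2]); v=R[1]-R[0]
    print("px",ce+a*d,ce+b*d,"local low,high",loc(R[0]),loc(R[1]),"len",np.linalg.norm(v),"tilt",np.degrees(np.arctan2(v[2],np.hypot(v[0],v[1]))),"tcp local",loc(tp),"yaw",yaw,"F",np.round(s["wrist_force"],1),"gap",s["finger_gap"],"t",s["time_s"])
    if tag:
        im=c["image"][:,:,::-1]; cv2.imwrite(f"pics/scene{tag}.png",cv2.resize(im[120:320,150:370],None,fx=3,fy=3,interpolation=cv2.INTER_CUBIC))
    return R
E
python3 -c "
from h import *
vtilt('17')"
```

```text
px [269.33663563 248.33974214] [220.81174326 275.92130434] local low,high [193.19162059  -3.13076326  31.02672364] [83.32758475 -3.03142661 89.46886327] len 0.12444115043957987 tilt 28.010720909946823 tcp local [77.09533577 -3.02579155 63.14686657] yaw 0.8630338019053609 F [-1.1  1.2  4.8] gap 0.017080918045217733 t 13.3
```

View pics/scene17.png

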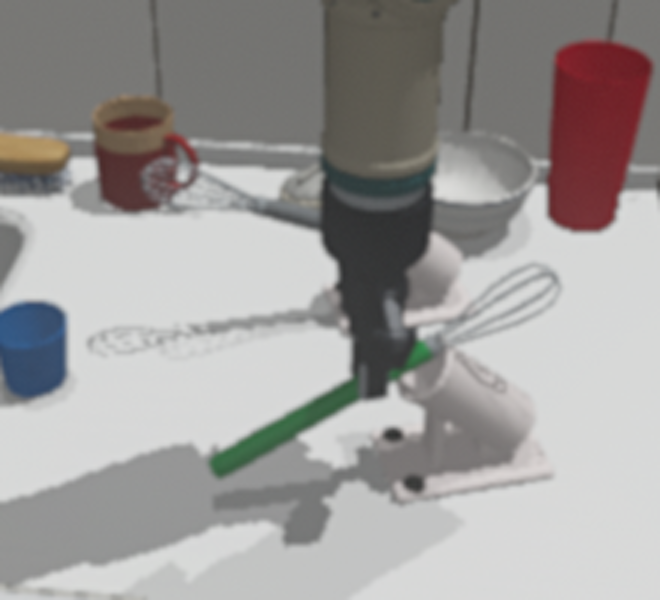

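Emit:
{"method": "send_rows", "body": {"commands": [{"x": 0, "y": 4, "z": 0, "spin": 0}, {"x": 0, "y": 3, "z": 0, "spin": 0}]}}

```text
time_s: 13.55
tool_pos: [0.513, -0.0624, 0.0559]
tool_rot: [-1.57, -0.0, 0.863]
wrist_force: [-1.3, -0.0, 4.7]
finger_gap: 0.0172
```

```bash
python3 -c "
from h import *
vtilt('18')"
```

```text
px [268.41960528 252.20587638] [224.85694576 281.68081008] local low,high [184.75141557  -3.02928399  11.35150139] [85.12716734 -2.95939809 78.70697324] len 0.12025703849383845 tilt 34.06242877132 tcp local [77.48935477 -2.95404021 55.89690618] yaw 0.8632364849919028 F [-1.3 -0.   4.7] gap 0.017175310205223657 t 13.55
```

Tilt is 34° handle-down, and the tube is at 42° ± 16°. Now lift, back away, and spin half a turn.

Emit:
{"method": "send_rows", "body": {"commands": [{"x": 0, "y": -20, "z": 0, "spin": 0}, {"x": 0, "y": -25, "z": 0, "spin": 0}, {"x": 0, "y": -25, "z": 0, "spin": 0}, {"x": 0, "y": -25, "z": 0, "spin": 0}, {"x": 0, "y": -25, "z": 15, "spin": 0}, {"x": 0, "y": -25, "z": 20, "spin": 0}, {"x": 0, "y": -25, "z": 25, "spin": 0}, {"x": 0, "y": -20, "z": 20, "spin": 0}]}}

```text
time_s: 14.4
tool_pos: [0.4508, -0.01, 0.2467]
tool_rot: [-1.569, 0.001, 0.863]
wrist_force: [1.4, 0.2, -1.5]
finger_gap: 0.0171
```

Emit:
{"method": "send_rows", "body": {"commands": [{"x": 0, "y": 0, "z": 0, "spin": 0.08}, {"x": 0, "y": 0, "z": 0, "spin": 0.14}, {"x": 0, "y": 0, "z": 0, "spin": 0.14}, {"x": 0, "y": 0, "z": 0, "spin": 0.14}, {"x": 0, "y": 0, "z": 0, "spin": 0.14}, {"x": 0, "y": 0, "z": 0, "spin": 0.14}, {"x": 0, "y": 0, "z": 0, "spin": 0.14}, {"x": 0, "y": 0, "z": 0, "spin": 0.14}]}}

```text
time_s: 15.2
tool_pos: [0.4515, -0.0107, 0.2456]
tool_rot: [-1.571, 0.002, -0.203]
wrist_force: [0.1, -0.2, -2.4]
finger_gap: 0.017
```

```bash
python3 -c "
from h import *
s=sense();print(s['joint_pos'],s['tool_pos'],s['tool_rot'],s['finger_gap'],s['wrist_force']);snap('19',('scene',))"
```

```text
[-0.51564166  0.34833231  0.64108435  2.00335882 -0.2687905   0.87495311
  0.06833739] [ 0.45149976 -0.01068296  0.24555703] [-1.57131065  0.0018031  -0.20285604] 0.017038527088720442 [ 0.07107306 -0.19176889 -2.37924402]
```

View pics/scene19.png

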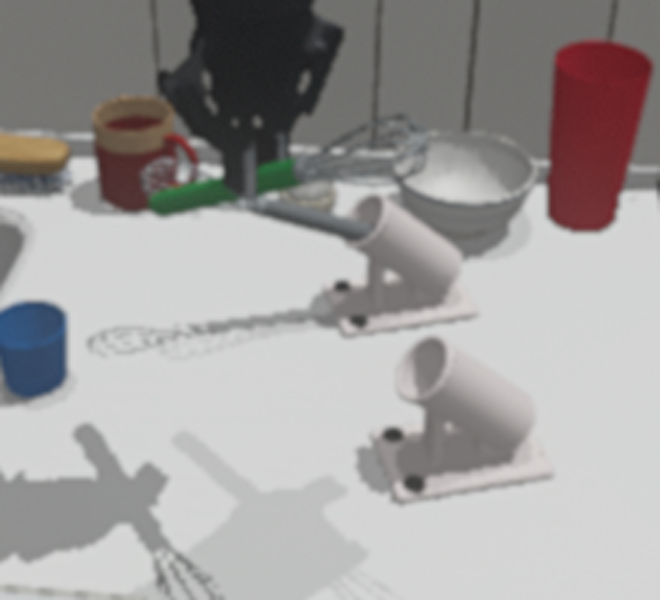

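Emit:
{"method": "send_rows", "body": {"commands": [{"x": 0, "y": 0, "z": 0, "spin": 0.14}, {"x": 0, "y": 0, "z": 0, "spin": 0.14}, {"x": 0, "y": 0, "z": 0, "spin": 0.14}, {"x": 0, "y": 0, "z": 0, "spin": 0.14}, {"x": 0, "y": 0, "z": 0, "spin": 0.14}, {"x": 0, "y": 0, "z": 0, "spin": 0.14}, {"x": 0, "y": 0, "z": 0, "spin": 0.14}, {"x": 0, "y": 0, "z": 0, "spin": 0.14}]}}

```text
time_s: 16.05
tool_pos: [0.4517, -0.0106, 0.2457]
tool_rot: [-1.572, 0.0, -1.32]
wrist_force: [0.5, -0.3, -1.5]
finger_gap: 0.0173
```

Emit:
{"method": "send_rows", "body": {"commands": [{"x": 0, "y": 0, "z": 0, "spin": 0.14}, {"x": 0, "y": 0, "z": 0, "spin": 0.14}, {"x": 0, "y": 0, "z": 0, "spin": 0.14}, {"x": 0, "y": 0, "z": 0, "spin": 0.14}, {"x": 0, "y": 0, "z": 0, "spin": 0.14}, {"x": 0, "y": 0, "z": 0, "spin": 0.14}, {"x": 0, "y": 0, "z": 0, "spin": 0.11}, {"x": 0, "y": 0, "z": 0, "spin": 0}]}}

```text
time_s: 16.85
tool_pos: [0.4517, -0.0106, 0.2455]
tool_rot: [-1.572, -0.002, -2.265]
wrist_force: [-0.1, 0.3, -1.7]
finger_gap: 0.0169
```

```bash
python3 -c "
from h import *
vtilt('20');print(sense()['tool_pos'],sense()['joint_pos'])
snap('20',('wrist',))"
```

```text
px [288.9140665  202.49244124] [241.4095239  182.48865955] local low,high [ 44.71736701  -3.93979268 204.64603116] [144.29967288  -2.71636042 267.49000184] len 0.11776033746505786 tilt 32.25307514405441 tcp local [157.74377253  -2.55119107 245.4653255 ] yaw -2.2653696529743907 F [-0.1  0.3 -1.7] gap 0.016915615469115013 t 16.85
[ 0.45182467 -0.01065514  0.24561597] [-0.8403384   0.5640756   1.23928404  2.00910499 -0.62966026  1.02920001
 -1.5594868 ]
```

View pics/scene20.png

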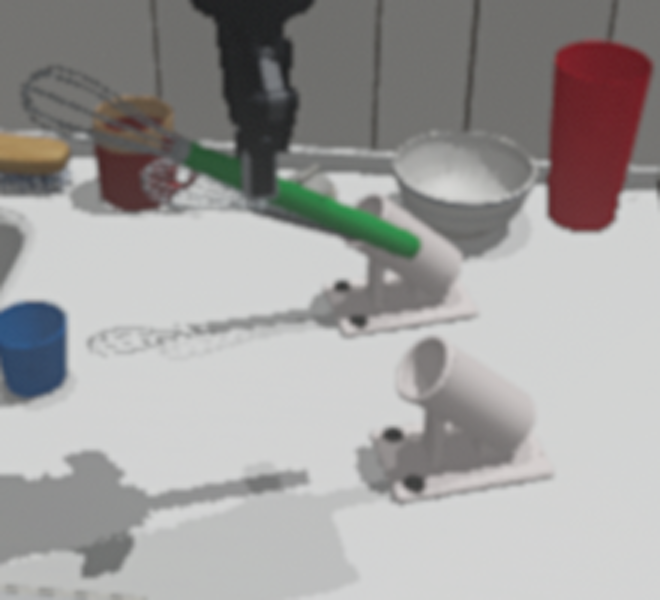

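View pics/wrist20.png

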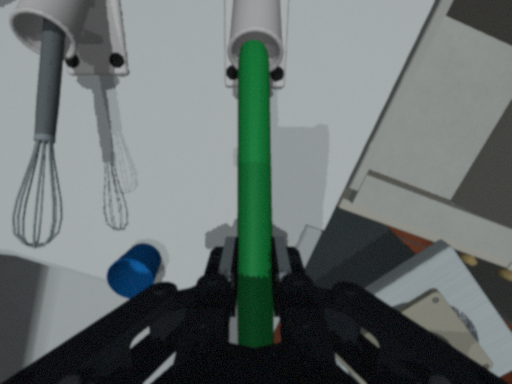

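The wrist view shows the handle pointing straight at the mouth, with the butt at about (252,45). The grey whisk and the cup are untouched. Lower to the pre-insertion point.

Emit:
{"method": "send_rows", "body": {"commands": [{"x": 3, "y": 20, "z": -5, "spin": 0}, {"x": 0, "y": 22, "z": 0, "spin": 0}, {"x": 0, "y": 22, "z": 0, "spin": 0}, {"x": 0, "y": 20, "z": 0, "spin": 0}, {"x": 0, "y": 0, "z": 0, "spin": 0}]}}

```text
time_s: 17.45
tool_pos: [0.4448, -0.0093, 0.1605]
tool_rot: [-1.575, -0.002, -2.265]
wrist_force: [0.6, -0.1, -1.4]
finger_gap: 0.017
```

```bash
python3 -c "
from h import *
vtilt('21');print(sense()['tool_rot'],sense()['joint_pos'])
snap('21',('wrist',))"
```

```text
px [284.63560715 235.71065401] [239.57365008 219.48546292] local low,high [ 50.66052649  -0.51078785 120.87528922] [149.68235386   0.76858059 182.43234921] len 0.11660287609774994 tilt 31.865065328481766 tcp local [163.86359169   0.9518031  160.52764993] yaw -2.2647353277989852 F [ 0.6 -0.1 -1.4] gap 0.01702328506805068 t 17.45
[-1.57274414e+00 -1.05697584e-03 -2.26550373e+00] [-0.72986093  0.65245937  1.08072411  2.12857667 -0.79568924  0.84768683
 -1.42035036]
```

View pics/scene21.png

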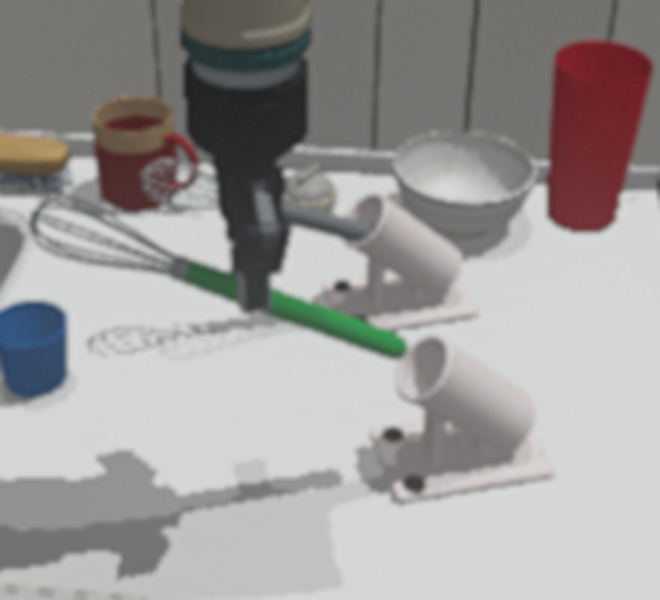

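View pics/wrist21.png

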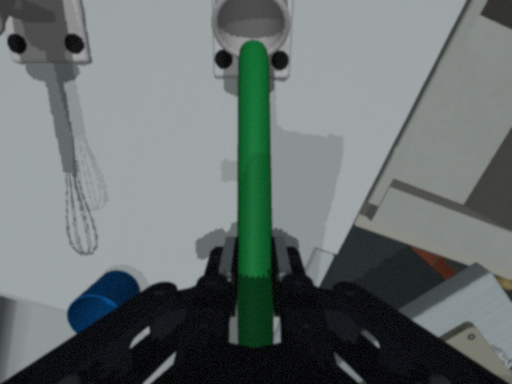

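Butt is 28 mm out from the mouth and 7 mm above the tube axis, as wanted. Insert along the tube axis.

Emit:
{"method": "send_rows", "body": {"commands": [{"x": 0, "y": 7, "z": 7, "spin": 0}, {"x": 0, "y": 10, "z": 11, "spin": 0}, {"x": 0, "y": 10, "z": 11, "spin": 0}, {"x": 0, "y": 7, "z": 8, "spin": 0}, {"x": 0, "y": 7, "z": 8, "spin": 0}]}}

```text
time_s: 18.05
tool_pos: [0.482, -0.0392, 0.1211]
tool_rot: [-1.57, 0.001, -2.267]
wrist_force: [-0.3, -0.5, -1.7]
finger_gap: 0.0168
```

```bash
python3 -c "
from h import *
vtilt('22')
snap('22',('wrist',))"
```

```text
px [296.09258342 243.20286352] [261.8519653  230.68390177] local low,high [22.40452032 -1.51975926 93.55551747] [101.94903875  -0.63656871 143.87769841] len 0.09412986950064733 tilt 32.31704250265592 tcp local [116.12419589  -0.47918055 121.13015365] yaw -2.2665520324478363 F [-0.3 -0.5 -1.7] gap 0.016845101830671585 t 18.05
```

View pics/scene22.png

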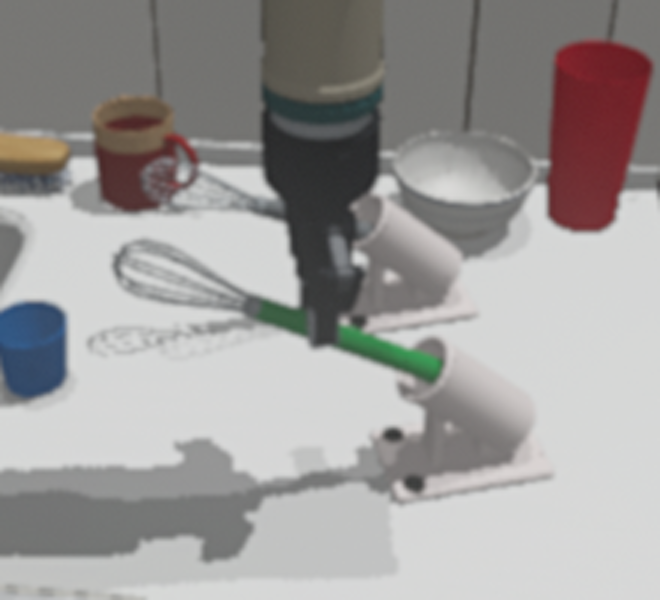

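View pics/wrist22.png

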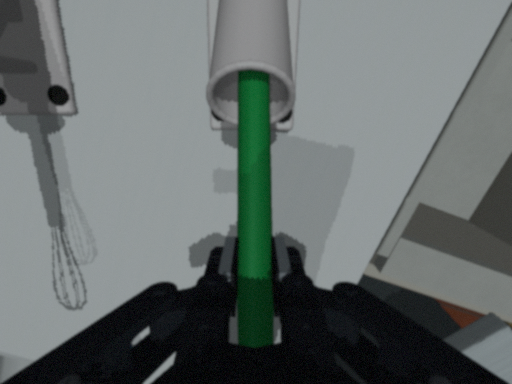

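Emit:
{"method": "send_rows", "body": {"commands": [{"x": 0, "y": 8, "z": 8, "spin": 0}, {"x": 0, "y": 8, "z": 8, "spin": 0}, {"x": 0, "y": 7, "z": 8, "spin": 0}]}}

```text
time_s: 18.45
tool_pos: [0.5, -0.0543, 0.0976]
tool_rot: [-1.571, 0.0, -2.267]
wrist_force: [-0.2, -0.1, -1.1]
finger_gap: 0.0172
```

Emit:
{"method": "send_rows", "body": {"commands": [{"x": 0, "y": 7, "z": 7, "spin": 0}, {"x": 0, "y": 6, "z": 6, "spin": 0}]}}

```text
time_s: 18.65
tool_pos: [0.5099, -0.063, 0.0845]
tool_rot: [-1.571, -0.0, -2.267]
wrist_force: [-1.1, -0.6, -1.8]
finger_gap: 0.0168
```

```bash
python3 -c "
from h import *
vtilt('23')
snap('23',('wrist',))"
```

```text
px [294.00952216 247.46924678] [278.16745654 241.85180021] local low,high [26.66237939 -1.09786981 82.38548569] [ 64.5505702   -0.70118149 106.190453  ] len 0.04474761259448014 tilt 32.13953346386107 tcp local [79.4776017  -0.54489588 84.47834812] yaw -2.26718508374955 F [-1.1 -0.6 -1.8] gap 0.016822305960869827 t 18.65
```

View pics/scene23.png

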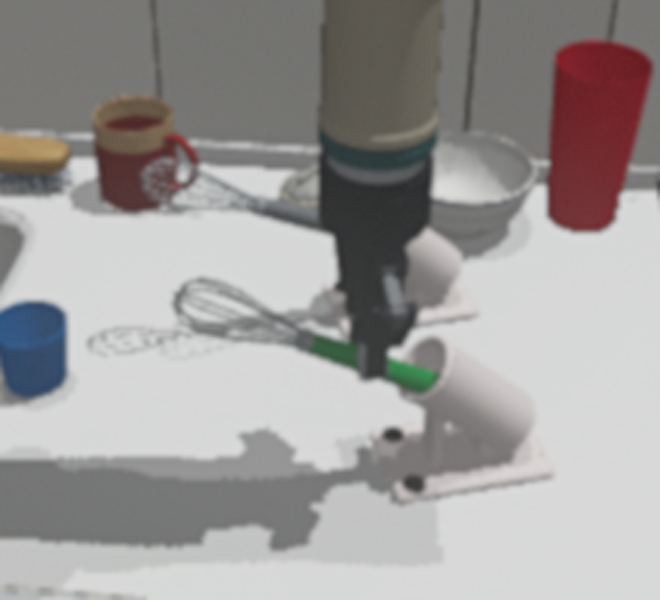

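View pics/wrist23.png

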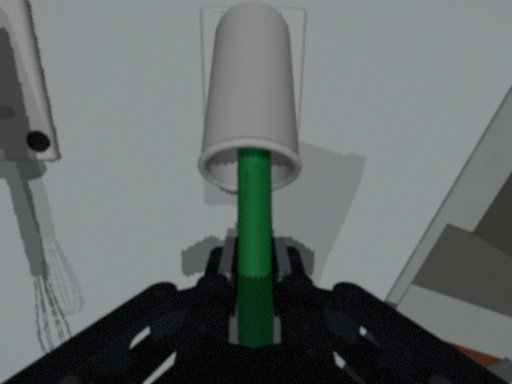

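No contact yet, and about 8 mm remain to the floor. Continue until the force rises.

Emit:
{"method": "send_rows", "body": {"commands": [{"x": 0, "y": 2, "z": 2, "spin": 0}, {"x": 0, "y": 2, "z": 2, "spin": 0}, {"x": 0, "y": 0, "z": 0, "spin": 0}]}}

```text
time_s: 19.05
tool_pos: [0.5127, -0.065, 0.0812]
tool_rot: [-1.571, 0.0, -2.267]
wrist_force: [0.7, -0.0, -1.0]
finger_gap: 0.0171
```

Emit:
{"method": "send_rows", "body": {"commands": [{"x": 0, "y": 2, "z": 2, "spin": 0}, {"x": 0, "y": 0, "z": 0, "spin": 0}]}}

```text
time_s: 19.25
tool_pos: [0.5142, -0.0663, 0.0792]
tool_rot: [-1.571, 0.0, -2.267]
wrist_force: [-0.3, 0.1, -0.9]
finger_gap: 0.0165
```

Emit:
{"method": "send_rows", "body": {"commands": [{"x": 0, "y": 2, "z": 2, "spin": 0}, {"x": 0, "y": 0, "z": 0, "spin": 0}]}}

```text
time_s: 19.45
tool_pos: [0.5157, -0.0676, 0.0771]
tool_rot: [-1.571, -0.0, -2.267]
wrist_force: [-0.1, -0.1, -1.0]
finger_gap: 0.017
```

Emit:
{"method": "send_rows", "body": {"commands": [{"x": 0, "y": 2, "z": 2, "spin": 0}, {"x": 0, "y": 0, "z": 0, "spin": 0}]}}

```text
time_s: 19.65
tool_pos: [0.5155, -0.0673, 0.0755]
tool_rot: [-1.576, 0.001, -2.267]
wrist_force: [-5.2, 4.2, 9.6]
finger_gap: 0.017
```

Emit:
{"method": "send_rows", "body": {"commands": [{"x": 0, "y": 2, "z": 2, "spin": 0}, {"x": 0, "y": 0, "z": 0, "spin": 0}]}}

```text
time_s: 19.85
tool_pos: [0.5155, -0.0669, 0.0748]
tool_rot: [-1.58, 0.004, -2.267]
wrist_force: [-11.5, 9.3, 27.4]
finger_gap: 0.0175
```

Emit:
{"method": "send_rows", "body": {"commands": [{"x": 0, "y": 2, "z": 2, "spin": 0}, {"x": 0, "y": 0, "z": 0, "spin": 0}]}}

```text
time_s: 20.05
tool_pos: [0.517, -0.0675, 0.0733]
tool_rot: [-1.581, 0.005, -2.267]
wrist_force: [-13.3, 10.5, 31.6]
finger_gap: 0.0169
```

```bash
python3 -c "
from h import *
vtilt('24')"
```

```text
px [272.11983562 242.2841527 ] [257.70562559 237.31931809] local low,high [ 77.97037445  -1.62715803 106.79911776] [110.56642669  -1.26535462 127.04338522] len 0.03837269716808725 tilt 31.841387280713814 tcp local [71.20119523 -1.70229327 73.27326444] yaw -2.2665555213208815 F [-13.3  10.5  31.6] gap 0.016886602832830475 t 20.05
```

Firm contact: 35 N, mostly along the tube, right where the floor was expected. Ease off and look before letting go.

Emit:
{"method": "send_rows", "body": {"commands": [{"x": 0, "y": -2, "z": -2, "spin": 0}, {"x": 0, "y": -2, "z": -2, "spin": 0}, {"x": 0, "y": 0, "z": 0, "spin": 0}]}}

```text
time_s: 20.4
tool_pos: [0.5169, -0.0683, 0.0754]
tool_rot: [-1.572, 0.001, -2.267]
wrist_force: [-1.9, 2.0, 0.5]
finger_gap: 0.0173
```

```bash
python3 -c "
from h import *
vtilt('25')
snap('25',('wrist',))"
```

```text
px [272.06792213 241.61793008] [258.00144979 236.20189778] local low,high [ 78.35208746  -0.98701434 109.26385322] [110.12561896  -0.63397044 130.50611973] len 0.03822192865377902 tilt 33.763163201325575 tcp local [70.70075103 -1.07203031 75.37057817] yaw -2.2665438732450913 F [-1.9  2.   0.5] gap 0.017299891419897868 t 20.4
```

View pics/scene25.png

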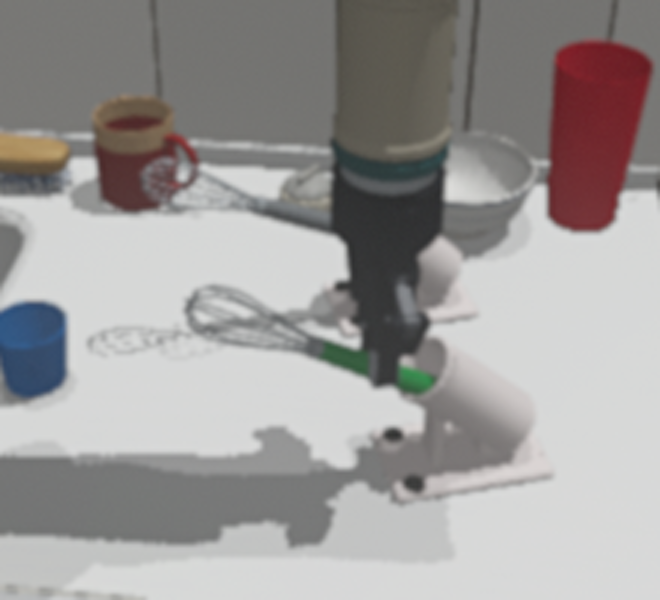

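View pics/wrist25.png

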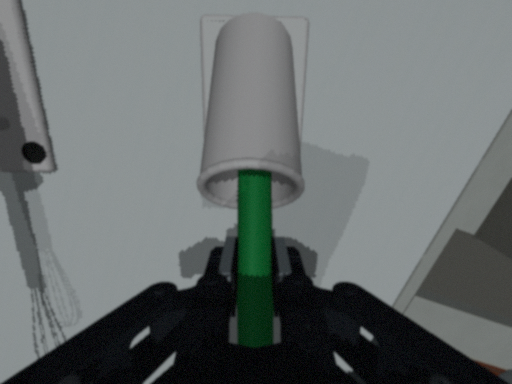

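The handle's visible upper end is consistent with the butt being on the tube floor. Release.

Emit:
{"method": "send_rows", "body": {"commands": [{"x": 0, "y": 0, "z": 0, "spin": 0}, {"x": 0, "y": 0, "z": 0, "spin": 0}, {"x": 0, "y": 0, "z": 0, "spin": 0}, {"x": 0, "y": 0, "z": 0, "spin": 0}, {"x": 0, "y": 0, "z": 0, "spin": 0}, {"x": 0, "y": 0, "z": 0, "spin": 0}], "grip": 0.4}}

```text
time_s: 21.1
tool_pos: [0.5172, -0.0689, 0.0752]
tool_rot: [-1.571, -0.0, -2.267]
wrist_force: [0.2, -0.1, 0.1]
finger_gap: 0.0513
```

```bash
python3 -c "
from h import *
vtilt('26')
snap('26',('wrist',))"
```

```text
px [275.28985294 243.00032011] [255.14916203 238.52346794] local low,high [ 70.97931798  -0.72160567 104.1726955 ] [116.400456    -0.23911507 125.67051303] len 0.05025404197042033 tilt 25.326936603463373 tcp local [70.07276557 -0.73123561 75.17380708] yaw -2.2670324730775047 F [ 0.2 -0.1  0.1] gap 0.05134695479659795 t 21.1
```

View pics/scene26.png

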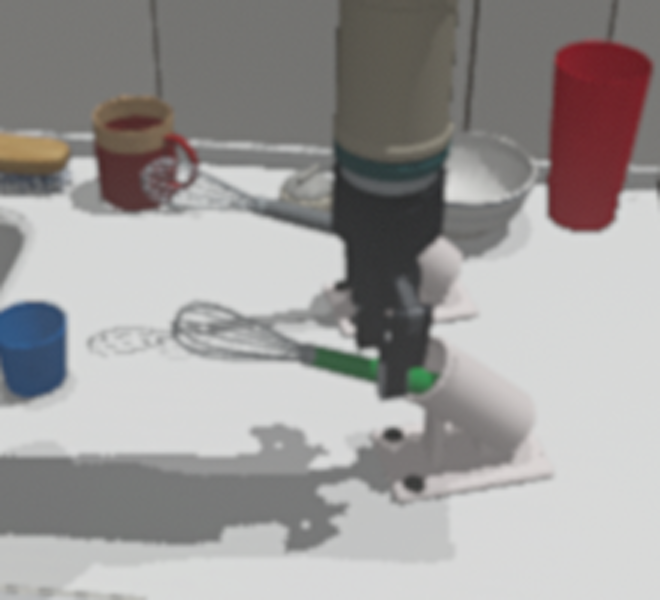

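View pics/wrist26.png

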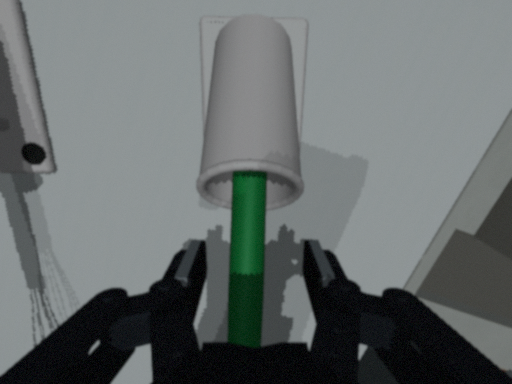

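It tipped to 25.3°, the stated resting angle. Retreat straight up, then check.

Emit:
{"method": "send_rows", "body": {"commands": [{"x": 0, "y": -15, "z": 0, "spin": 0}, {"x": 0, "y": -25, "z": 0, "spin": 0}, {"x": 0, "y": -30, "z": 0, "spin": 0}, {"x": 0, "y": -30, "z": 0, "spin": 0}, {"x": 0, "y": -30, "z": 0, "spin": 0}, {"x": 0, "y": -30, "z": 0, "spin": 0}, {"x": 0, "y": -30, "z": 0, "spin": 0}, {"x": 0, "y": -30, "z": 0, "spin": 0}]}}

```text
time_s: 22.0
tool_pos: [0.5168, -0.0688, 0.2964]
tool_rot: [-1.571, 0.0, -2.267]
wrist_force: [-0.2, -0.5, 0.1]
finger_gap: 0.0514
```

Emit:
{"method": "send_rows", "body": {"commands": [{"x": 30, "y": 0, "z": 0, "spin": 0}, {"x": 30, "y": 0, "z": 0, "spin": 0}, {"x": 30, "y": 0, "z": 0, "spin": 0}, {"x": 30, "y": 0, "z": 0, "spin": 0}, {"x": 30, "y": 0, "z": 0, "spin": 0}, {"x": 0, "y": 0, "z": 0, "spin": 0}]}}

```text
time_s: 22.6
tool_pos: [0.4179, -0.1871, 0.2959]
tool_rot: [-1.57, 0.0, -2.274]
wrist_force: [0.8, 0.7, -0.2]
finger_gap: 0.0512
```

Run:
```python
from h import *
snap("27",("scene","top","wrist"))
p,d,out,cs=whisk()
print("elev",np.degrees(np.arcsin(abs(d[2]))))
for o in out: print(loc(o), loc(o)-186*np.array([abs(d@H),0,abs(d[2])]))
t=cs["top"]; hsv=cv2.cvtColor(t["image"],cv2.COLOR_RGB2HSV)
mb=cv2.inRange(hsv,(100,120,30),(125,255,255)); n,l,st,ce=cv2.connectedComponentsWithStats(mb); k=1+np.argmax(st[1:,4]); print("cup",ce[k])
a=cv2.imread("pics/top0.png").astype(int); b=t["image"][:,:,::-1].astype(int)
print("grey region diff",np.abs(a-b)[120:240,180:290].mean())
print(sense()["tool_pos"])
```

```text
scene [array([294.03006622, 246.97158165]), array([255.37077752, 237.46491405])] 166
top [array([324.35096049, 217.6432114 ]), array([298.44654999, 246.37074281])] 273
elev 25.27126200284506
[25.69029193 -3.69624554 81.47633472] [-142.43738834   -3.69624554    2.07212626]
[114.39297469  -6.28385324 123.36929548] [-53.73470559  -6.28385324  43.96508702]
[27.22719396 -3.74107957 82.20219074] [-140.90048632   -3.74107957    2.79798228]
[116.13573942  -6.33469265 124.1923774 ] [-51.99194085  -6.33469265  44.78816894]
cup [178.4368 265.4016]
grey region diff 3.2790909090909093
[ 0.4215996  -0.18307859  0.29499809]
```

View pics/scene27.png

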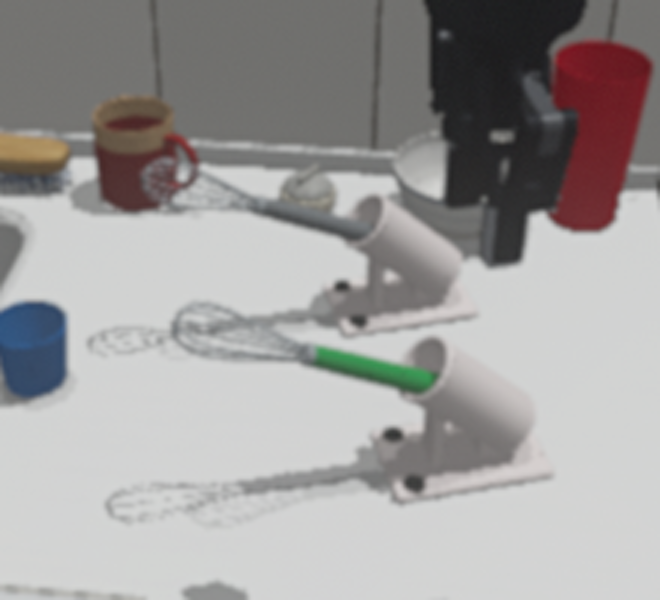

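View pics/top27.png

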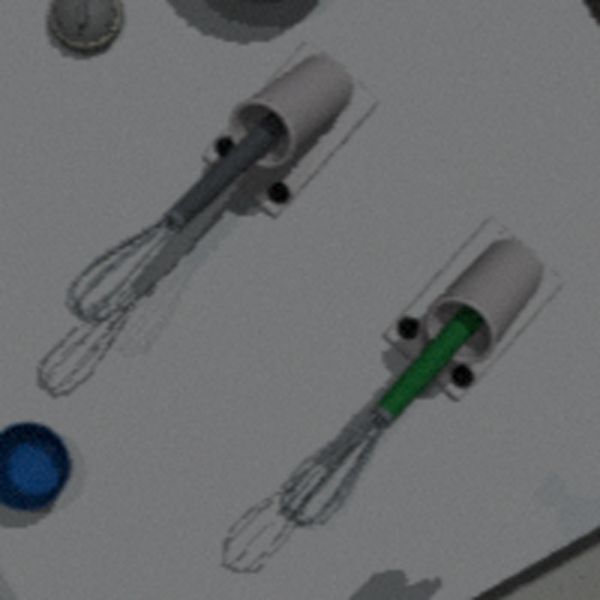

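```bash
python3 -c "
from bench import robot,sense
s=sense();print(s['time_s'],s['wrist_force']);print(robot.close_job())"
```

```text
22.85 [ 0.12166215 -1.17421603  1.19712727]
the job is handed in; nothing more can be done
None
```

The green whisk is back in its own holder, handle-down with its wires in the air. I handed the job in at 22.9 s, with the gripper open and well clear.

- **What I did:** I pulled it out, then pressed its neck on the tube's outer edge to pivot it in the jaws, because the tool can only point down. I then turned it half round, pushed it in along the tube until it met the floor, and let go.
- **What went wrong:** My first grip caught only the fingertips. The visible fingers end about 23 mm short of the reported TCP. When I pressed on the tube, the whisk slipped out and lay on the worktop beside the holder. I picked it up with a deeper grip, which held.
- **Last checks:**
  - Pushing in met about 35 N where I expected the tube floor.
  - After release the whisk rested at 25.3°, the stated resting angle.
  - Two camera views put the butt end about 4–5 mm beyond the nominal floor. That is physically impossible, so I take it as measurement error and read it as fully seated.
  - The blue cup is within 0.1 pixel of where it was, and the grey whisk looks unchanged in the pictures.

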